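# Bolt a loaded evidence tray into its locker

## Task

Put the loaded evidence tray away in its small grey locker: carry it level, set it down on the locker's sill with its tail a few centimetres inside the mouth and let go of it, then take it again by the black pull on its front and push it fully home, past the stiff buffer, until its blue front plate is flush against the locker. Then slide the bolt on the locker's roof fully across, through the tray's brass staple, and let go. Keep the tags and the earrings in the tray, and do not knock over or shift the little brown dropper bottle.

Things in the scene. Friction and masses are not known exactly. Their poses are not given: they have to be found in the camera images.
- locker: Grey steel locker, fixed, 160 long (x) x 95 wide (y) x 72 mm high (roof). Origin: centre of its underside. +x points into it, z up. Its mouth is the face at x = -80 mm. Inside: slick floor 30 mm above the worktop, 65 mm wide (flared to about 75 over the first 20 mm), 36 mm high under a 6 mm roof. A sill 44 mm wide, level with the floor, sticks out 51 mm in front of the mouth.
- locker_mouth (a point): Centre of the mouth's lower edge, on the floor at the front face (x -80, y 0, z 30 mm in the locker's frame), axes as the locker's.
- locker_home (a point): Where the tray's origin is when it is home (x -15, y 0 +-2.5, z 30 mm in the locker's frame), axes as the tray's then. The stop is the tray's front plate meeting the locker's front. 9 to 15 mm before home the tray's tail meets a springless rubber-faced buffer inside, which drags with about 4 N and must be pushed back all the way.
- bolt (a joint): Barrel bolt on the roof, travel in m: 0 = open, 0.026 = fully shut at its end stop; it grows towards the locker's -y. About 3 N friction, stays where left. Rod 10 mm thick, axis 10 mm above the roof, at x = -60 mm in the locker's frame; open, its rounded tip is at y = -20 mm, shut at y = -46 mm.
- bolt_knob (a point): On the axis of the bolt's upright brass knob, 36 mm above the roof (108 above the worktop); moves with the bolt: locker y +28 mm open, +2 mm shut. Stem 12 mm thick from 17 to 36 mm above the roof, on it a head 16 mm wide, 6 mm high (top 114 mm above the worktop). Bolt guides beside it (locker y -17..-10 and 39..46 mm) rise 18 mm above the roof. Axes as the locker's.
- tray: Aluminium tray: open pan 130 long (x) x 60 wide (y) x 26 mm high (tail wall 31), walls and floor 3 mm, about 0.45 kg (0.8 to 1.3 times that), contents lower than its walls. Origin: centre of the pan's underside; its tail (+x) goes into the locker first. Blue front plate 90 wide, 50 mm high at x -65..-71 mm. Can be carried by its two long walls, 60 mm apart, near the middle.
- tray_staple (a point): Centre of the gap of the tray's brass staple: an upside-down U, gap 15 mm along x, 8 mm wide (y), standing from 45 to 63 mm above the tray's underside at tray x -45, y -33 mm (this point is 52 mm up). It passes over the roof; the bolt enters it along y only if the tray is home to about 2 mm.
- tray_pull (a point): Grip point of the black pull on the tray's front: an upright fin 12 mm thick (y), 30 mm long (x), from 20 to 56 mm above the tray's underside; the point is at tray x -88, y 0, z 42 mm. Axes as the tray's.
- pull: The black pull itself, fixed to the tray; its frame is the tray's own frame (same origin and axes). For its shape see tray_pull.
- tags: Bundle of buff card tags, 31x61x10 mm, lying in the tray; origin at the centre of its underside.
- earrings: Cluster of gold ear studs, 30x37x16 mm, lying in the tray; origin at the centre of its underside.
- dropper_bottle: Loose brown glass dropper bottle with a black cap, 30 mm diameter, 82 mm high, a bystander on the worktop; origin at the centre of its base, z up.
Mind the look-alikes: they are no part of the job. What is shaped like the tags but purple or white is not meant.

How it is judged:
By the outcome, as a careful person would: the job done as asked, in the order asked, and still so for the second after the job is handed in, with the robot touching nothing.
It also fails if it takes over 61 s, if anything falls off the work surface, if the arm or the gripper's body presses on something with over 40 N, if the wrist force passes 120 N, or if a joint passes its speed limit or range.

## Robot

A 6-joint arm with a two-finger parallel gripper is mounted at the origin on a cart in front of the work surface, level with it; the furniture and walls round the work are solid. World frame = base frame: x ahead of the robot, y to its left, z up, the work surface at z = 0. Lengths are in m, angles in degrees, forces in N, time in s.
With the tool pointing down it reaches from about 0.275 to 0.825 m from the base axis. Payload 4.9 kg.
Tool frame: the origin (TCP) lies midway between the tips of the shut fingers; the grasp point (between the pads) lies 19 mm behind it; z points along the fingers, x is the direction in which the jaws open and shut, and the axes are right-handed (so a half turn about z gives the same grasp; the last joint's range is limited). The gripper opens to 85 mm and grips with 20 to 120 N. Pads are 22 mm wide; open, the fingers measure 114 mm over their backs; the gripper's body (76 mm by 85 mm) begins 54 mm behind the grasp point. The pads swing forward as they close: fully open they stand 13 mm farther back than shut.
Start: joints at [66.051, 18.69, -11.035, 60.275, 0, 82.311], TCP at [0.154, 0.528, 0.231] pointing down, gripper open.
Joint ranges: [-152.03, 152.03], [-55.5, 102.48], [-74.3, 77.21], [-110.64, 120.58], [-84.22, 78.4], [-180, 180]. Speed limits (degrees/s): [147.25, 147.25, 180, 180, 180, 180].

## Interface

Orientations are given as [roll, pitch, yaw] about the fixed x, y, z axes, in that order (R = Rz(yaw) Ry(pitch) Rx(roll)).
In Python, from station import readout, viewer, env gives the robot as it stands. The module is installed in compiled form; this text tells all that it offers.
- The arm moves only by the tool servo_tool, never from a script. Its argument "commands" is a list of rows, each an object with "claw": the gripper's target within -1 to 1 (shut at 1, half-way at 0, fully open at -1); "xyz": the shift along the world's x, y, z in mm, a list of three; "spin": the turn about the world's z in rad. A call has 1 to 12 rows; each row shifts and turns the commanded pose from where the row before left it; what a row does not reach is not made up. A row lasts 1/12 s, in which the tool goes at most 41.7 mm and 7.16 degrees, less where a joint would pass 70% of its speed; a pose out of reach is approached as far as the arm can. A call with a gripper value outside its range is refused whole. The fingers move at their own pace and stop on an object; "grip_force" is the grip in N (left out, the last holds). Time passes only in rows, so rows that do not move let the fingers close. It gives the time, the measured TCP pose, the force and the opening at its end, in the units of the state.
- readout.read_state(): the state, without advancing time (a new reading comes with each control period).
- viewer.capture(name): name is "scene" or "top"; returns a dict with "img" (384x512x3 uint8, red, green, blue), "intrinsics" (3x3 intrinsics, pixels), "k1" (the pictures are not rectified: a ray, as slopes to the right and down, at radius r is drawn at 1 + k1 r^2 times it, then the intrinsics apply), "R" (3x3) and "t" (3): a world point X has camera coordinates R X + t. Camera axes: x right, y down, z forward; pixel columns grow to the right and rows downward; lengths in m; the calibration is good to about 2 mm. A picture is of the moment at which its call begins. There is no depth.
- env.job_done(): hands the job in, once; it reports no verdict.
The state is a dict: "clock": time; "qpos": joint angles; "joint_vel": joint speeds; "joint_efforts": joint torques, N m; "eef_pos": TCP position; "tool_rot": TCP orientation; "wrist_force": force on the tool from outside, world axes, zero at the start; "torque": the same for the moment, N m; "finger_gap": finger opening in m.
Only numpy, scipy, OpenCV 4.12 (cv2) and the standard library are available. Lean on these libraries where they do the work, as an engineer would, in place of code of your own. Each camera call takes 0.05 s, during which the arm holds its last target.

## Working session

There is one attempt and no reset: what is moved stays moved. The work goes in short steps, Python scripts to look and compute and a tool call to move; the robot and the scene stay as the last step left them, time stands still between calls to the robot, and variables do not carry over. Pictures are saved under pics/ and viewed, and the job is handed in when it is done.

Besides the shell and the picture viewer there is one more tool, called after "Call:" by a JSON object that holds its "name" and its "arguments". servo_tool: Moves the arm, as the interface text tells. Its arguments: {"type":"object","properties":{"commands":{"type":"array"},"grip_force":{"type":"number"}},"required":["commands"]}

```bash
mkdir -p pics
cat > h.py <<'E'
import numpy as np, cv2
from station import readout, viewer, env
def snap(n,f):
    c=viewer.capture(n); np.savez('pics/'+f+'.npz',**{k:np.array(v) for k,v in c.items()})
    cv2.imwrite('pics/'+f+'.png',cv2.resize(c['img'][:,:,::-1],None,fx=1.5,fy=1.5,interpolation=cv2.INTER_CUBIC)); return c
def load(f): return dict(np.load('pics/'+f+'.npz'))
def und(c,uv):
    K=c['intrinsics'];k=float(c['k1'])
    d=((uv[0]-K[0,2])/K[0,0],(uv[1]-K[1,2])/K[1,1]); d=np.array(d); s=d.copy()
    for _ in range(30): s=d/(1+k*(s@s))
    return s
def ray(c,uv):
    s=und(c,uv);R=c['R'];t=c['t']
    return -R.T@t, R.T@np.array([s[0],s[1],1.])
def atz(c,uv,z):
    o,d=ray(c,uv); return o+d*(z-o[2])/d[2]
def proj(c,X):
    X=np.atleast_2d(X);p=X@c['R'].T+c['t'];s=p[:,:2]/p[:,2:];r=(s**2).sum(1,keepdims=True);s=s*(1+float(c['k1'])*r)
    K=c['intrinsics'];return s*[K[0,0],K[1,1]]+[K[0,2],K[1,2]]
E
python3 - <<'E'
from h import *
for n in('scene','top'):
    c=snap(n,n+'0'); print(n,c['intrinsics'],c['k1'],-c['R'].T@c['t'],c['R'])
print(readout.read_state())
E
```

```text
scene [[372.11395843   0.         257.05030961]
 [  0.         372.11395843 192.58239252]
 [  0.           0.           1.        ]] -0.08090125893106447 [0.26104781 0.58810363 0.62733483] [[-0.88170142 -0.47164974  0.01221235]
 [-0.30168643  0.54369327 -0.78318767]
 [ 0.36275048 -0.69422198 -0.62166545]]
top [[456.12004621   0.         254.65338434]
 [  0.         456.12004621 191.26342769]
 [  0.           0.           1.        ]] -0.06583327282654472 [ 0.460896   -0.0048285   1.01974401] [[ 2.57024176e-02 -9.99669630e-01  1.32490087e-04]
 [-9.94612577e-01 -2.55857098e-02 -1.00454935e-01]
 [ 1.00425137e-01  2.45015838e-03 -9.94941601e-01]]
{'clock': 0.1, 'qpos': array([ 6.60507514e+01,  1.87297087e+01, -1.10862306e+01,  6.02778562e+01,
       -2.00044759e-03,  8.23120824e+01]), 'joint_vel': array([ 0.05195875, -0.09414381,  0.14809311,  0.00031556,  0.02505707,
        0.02719365]), 'joint_efforts': array([ 1.63575678e-03, -4.44237792e+01,  2.63038909e+01,  7.88237056e-03,
       -7.33485081e-05, -6.56130041e-06]), 'eef_pos': array([0.15377442, 0.52749514, 0.2305636 ]), 'tool_rot': array([-1.79989435e+02,  9.32200979e-02,  7.37386792e+01]), 'wrist_force': array([ 0.41115475, -0.32794893, -0.64309838]), 'torque': array([-0.00576123, -0.00515192,  0.03627953]), 'finger_gap': 0.0853735519409978}
```

View pics/scene0.png

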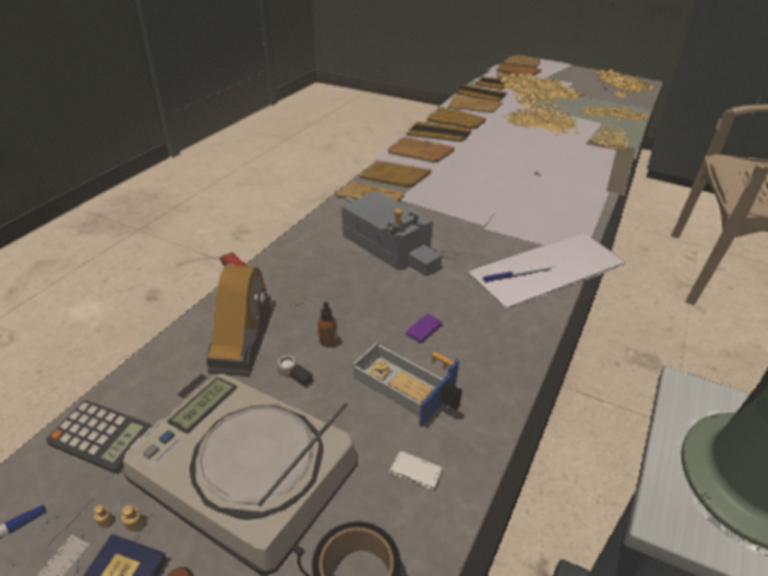

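View pics/top0.png

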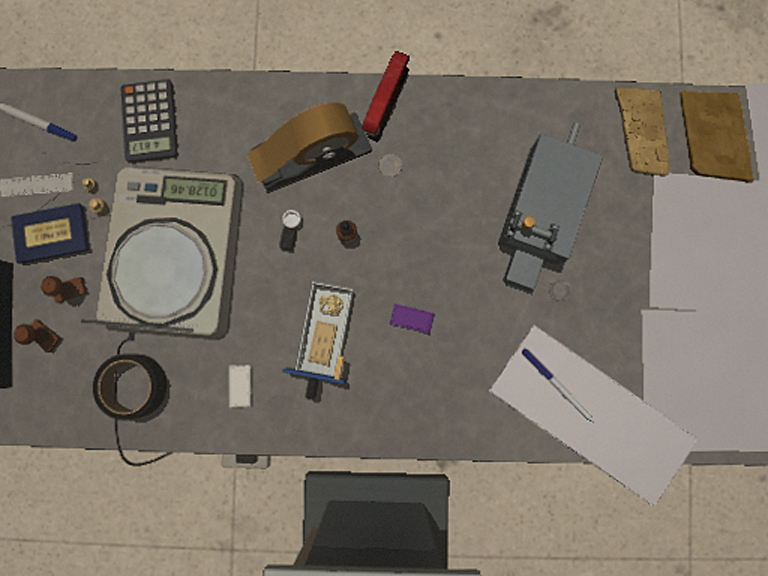

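The top view shows the tray with its tail up at (330,290), its plate at (316,376) and its pull at (313,388). The locker roof is at about (555,190) with its sill at (523,270), and the bottle is at (346,232). Possible look-alikes are the purple tags (412,319) and the white tags (240,385); the real buff ones are in the tray at (322,342). Next I'll take close crops.

Run:
```python
from h import *
def crop(f,x0,y0,x1,y1,s,o):
    i=load(f)['img'][y0:y1,x0:x1,::-1]; i=cv2.resize(i,None,fx=s,fy=s,interpolation=cv2.INTER_CUBIC)
    for u in range(x0//10*10+10,x1,10): cv2.line(i,((u-x0)*s,0),((u-x0)*s,6 if u%50 else 16),(0,0,255),1)
    for v in range(y0//10*10+10,y1,10): cv2.line(i,(0,(v-y0)*s),(6 if v%50 else 16,(v-y0)*s),(0,0,255),1)
    cv2.imwrite('pics/'+o+'.png',i)
crop('top0',180,130,280,275,4,'c1'); crop('top0',320,70,420,200,4,'c2'); crop('scene0',220,120,320,290,3,'c3')
```

```text
(no output)
```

View pics/c1.png

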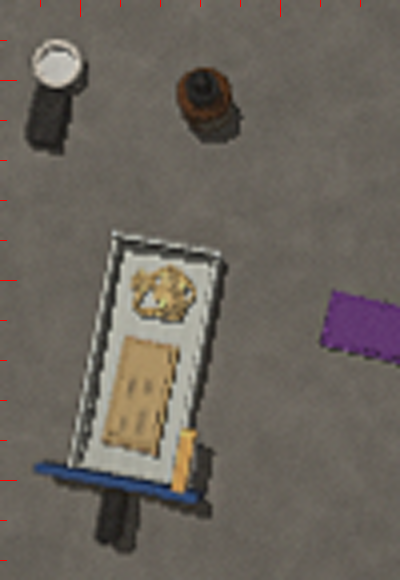

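View pics/c2.png

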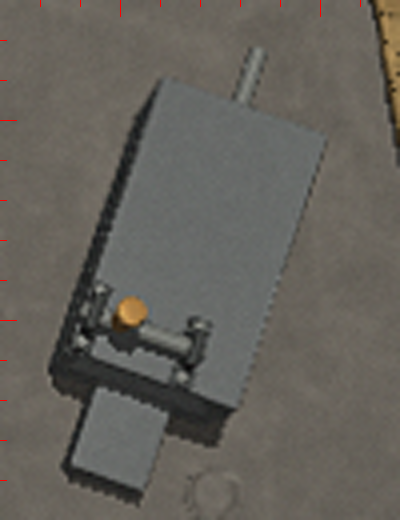

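View pics/c3.png

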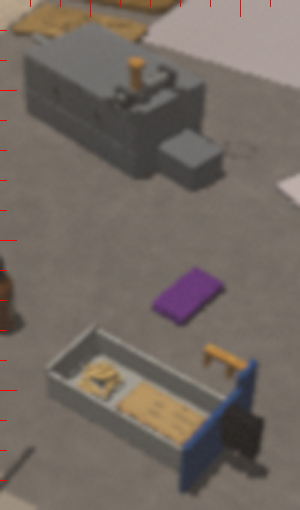

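```bash
cat > fit.py <<'E'
from h import *
from scipy.optimize import least_squares
def fit(obs,z,x0):
    def W(p): 
        c,s=np.cos(p[2]),np.sin(p[2]); return lambda L: np.array([p[0]+c*L[0]-s*L[1],p[1]+s*L[0]+c*L[1],z+L[2]])
    def r(p):
        w=W(p); return np.concatenate([proj(c,w(np.array(L)/1000.))[0]-uv for c,L,uv in obs])
    q=least_squares(r,x0,loss='soft_l1'); print(q.x[:2],np.degrees(q.x[2])); print(r(q.x).reshape(-1,2).round(1).tolist()); return q.x
if __name__=='__main__':
    T=load('top0');S=load('scene0')
    a=lambda x,y:(180+x/4-.375,130+y/4-.375)
    b=lambda x,y:(320+x/4-.375,70+y/4-.375)
    s=lambda x,y:(220+x/3-.33,120+y/3-.33)
    print('tray'); P=fit([(T,(65,30,31),a(113,233)),(T,(65,-30,31),a(223,252)),(T,(-68,45,50),a(36,467)),(T,(-68,-45,50),a(203,495)),
     (S,(65,30,31),s(48,367)),(S,(65,-30,31),s(97,328)),(S,(-68,45,50),s(184,452)),(S,(-68,-45,50),s(256,362))],0,(0.4,0.1,-.2))
    print('locker'); Q=fit([(T,(80,47.5,72),b(162,78)),(T,(80,-47.5,72),b(327,138)),(T,(-80,-47.5,72),b(235,408)),(T,(-131,22,30),b(68,466)),(T,(-131,-22,30),b(140,488)),(T,(-60,28,114),b(131,310)),
     (S,(-60,28,114),s(136,62)),(S,(-131,22,30),s(192,187)),(S,(-131,-22,30),s(222,158)),(S,(-80,-47.5,72),s(204,85)),(S,(-80,47.5,72),s(138,127)),(S,(80,47.5,72),s(25,67))],0,(0.6,-0.2,-.3))
    print('bottle cap',atz(T,a(203,85),.08),)
    np.save('tray0.npy',P);np.save('lock.npy',Q)
E
python3 fit.py
```

```text
tray
[0.49883169 0.08014954] -8.60591958420211
[[-0.1, -1.0], [-0.5, -0.9], [-0.3, -0.2], [-0.2, 0.4], [-0.1, 0.0], [0.1, -1.9], [1.4, -1.3], [0.7, 2.6]]
locker
[ 0.69464216 -0.2422367 ] -19.02797199678011
[[-0.1, -1.1], [0.1, -0.8], [-0.5, 0.6], [-1.2, -0.6], [-0.3, 0.9], [-0.8, 0.0], [0.7, 0.1], [0.7, -5.7], [1.6, -2.2], [1.6, -1.0], [-0.5, -2.8], [-0.2, -5.0]]
bottle cap [0.63929475 0.05041479 0.08      ]
```

```bash
cat > ov.py <<'E'
from h import *
def box(x0,x1,y0,y1,z0,z1):
    P=np.array([(x,y,z) for x in(x0,x1) for y in(y0,y1) for z in(z0,z1)],float)
    return [(P[i],P[j]) for i in range(8) for j in range(i) if bin(i^j).count('1')==1]
TR=box(-65,65,-30,30,0,26)+box(-71,-65,-45,45,0,50)+box(-103,-73,-6,6,20,56)+box(-52.5,-37.5,-37,-29,45,63)
LK=box(-80,80,-47.5,47.5,0,72)+box(-131,-80,-22,22,0,30)+box(-68,-52,20,36,108,114)
def draw(c,items,win,s,o):
    x0,y0,x1,y1=win
    i=cv2.resize(np.ascontiguousarray(c['img'][y0:y1,x0:x1,::-1]),None,fx=s,fy=s,interpolation=cv2.INTER_CUBIC)
    for p,B,col,z in items:
        cs,sn=np.cos(p[2]),np.sin(p[2])
        for a,b in B:
            q=[proj(c,[p[0]+(cs*L[0]-sn*L[1])/1e3,p[1]+(sn*L[0]+cs*L[1])/1e3,z+L[2]/1e3])[0] for L in(a,b)]
            q=[tuple(int(round(v)) for v in ((k-[x0,y0]+.5)*s)) for k in q]
            cv2.line(i,q[0],q[1],col,1,cv2.LINE_AA)
    cv2.imwrite('pics/'+o+'.png',i)
E
python3 - <<'E'
from ov import *
P,Q=np.load('tray0.npy'),np.load('lock.npy');it=[(P,TR,(0,255,0),0),(Q,LK,(0,0,255),0)]
a=draw(load('top0'),it,(180,70,420,280),3,'o1');draw(load('scene0'),it,(220,120,320,290),3,'o2')
E
```

```text
(no output)
```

View pics/o1.png

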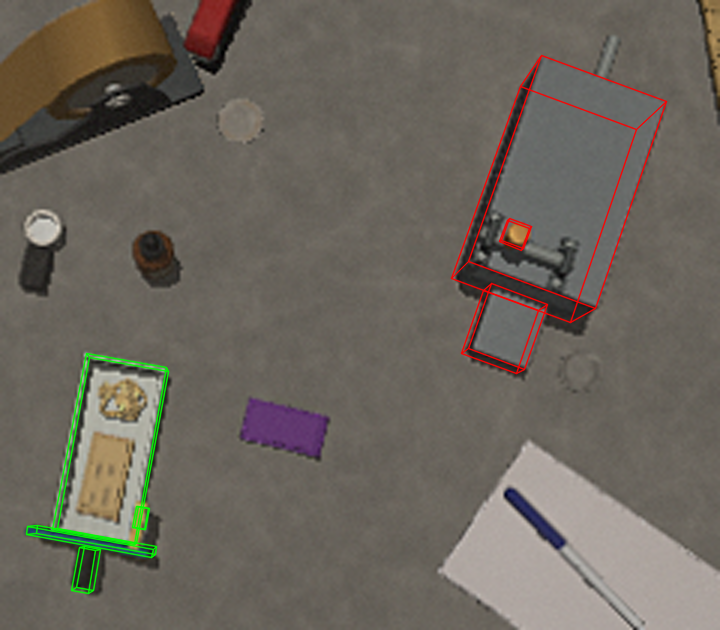

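View pics/o2.png

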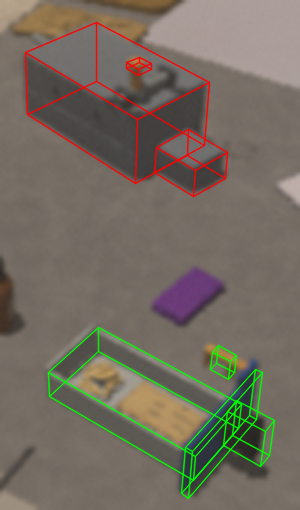

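Run:
```python
from fit import *
from ov import *
T=load('top0')
a=lambda x,y:(180+x/4-.5,130+y/4-.5); b=lambda x,y:(320+x/4-.5,70+y/4-.5)
P=fit([(T,(65,30,31),a(114,234)),(T,(65,-30,31),a(222,253)),(T,(-68,45,50),a(36,467)),(T,(-68,-45,50),a(203,495))],0,(0.5,0.08,-.15))
Q=fit([(T,(80,47.5,72),b(162,78)),(T,(80,-47.5,72),b(327,138)),(T,(-80,-47.5,72),b(235,408)),(T,(-131,22,30),b(70,466)),(T,(-131,-22,30),b(140,488)),(T,(-60,28,114),b(131,310))],0,(0.7,-0.24,-.3))
np.save('tray0.npy',P);np.save('lock.npy',Q)
it=[(P,TR,(0,255,0),0),(Q,LK,(0,0,255),0)]
draw(T,it,(180,180,260,275),7,'o3'); draw(T,it,(320,80,410,200),6,'o4')
```

```text
[0.49793803 0.07978062] -8.721499489788814
[[0.0, -0.7], [0.0, -0.6], [-0.1, 0.3], [0.0, 1.0]]
[ 0.69465554 -0.24290444] -18.665001897107405
[[0.0, -1.0], [0.3, -0.9], [0.2, 0.7], [-1.0, -0.3], [0.5, 1.1], [-0.2, 0.3]]
```

View pics/o3.png

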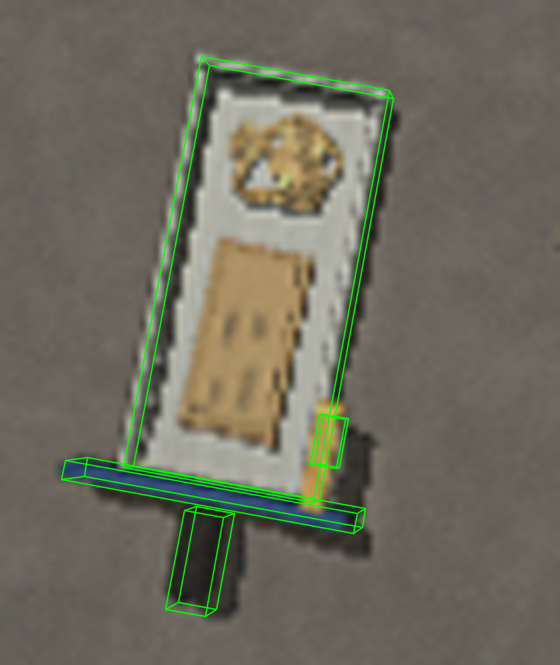

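View pics/o4.png

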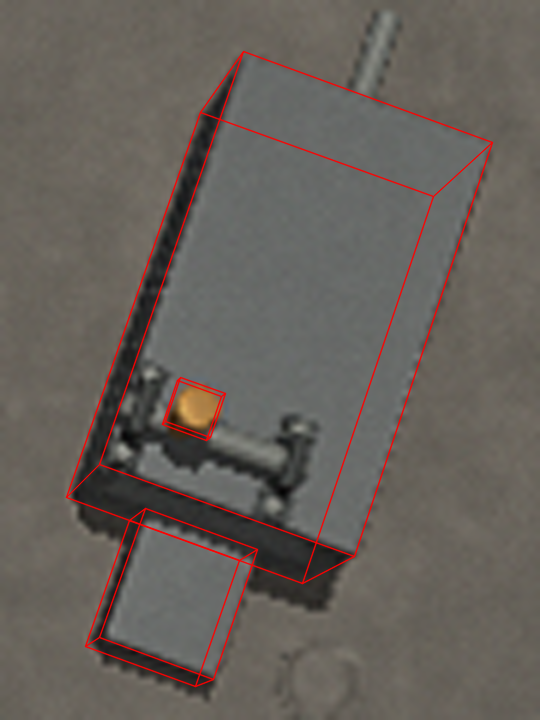

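Call:
{"name": "servo_tool", "arguments": {"commands": [{"claw": -1, "xyz": [23.5, -31.8, 0], "spin": 0.0132}, {"claw": -1, "xyz": [23.5, -31.8, 0], "spin": 0.0132}, {"claw": -1, "xyz": [23.5, -31.8, 0], "spin": 0.0132}, {"claw": -1, "xyz": [23.5, -31.8, 0], "spin": 0.0132}, {"claw": -1, "xyz": [23.5, -31.8, 0], "spin": 0.0132}, {"claw": -1, "xyz": [23.5, -31.8, 0], "spin": 0.0132}, {"claw": -1, "xyz": [23.5, -31.8, 0], "spin": 0.0132}, {"claw": -1, "xyz": [23.5, -31.8, 0], "spin": 0.0132}, {"claw": -1, "xyz": [23.5, -31.8, 0], "spin": 0.0132}, {"claw": -1, "xyz": [23.5, -31.8, 0], "spin": 0.0132}, {"claw": -1, "xyz": [23.5, -31.8, 0], "spin": 0}, {"claw": -1, "xyz": [23.5, -31.8, 0], "spin": 0}]}}

```text
clock: 1.1
eef_pos: [0.4365, 0.1446, 0.2311]
tool_rot: [-180.0, -0.0, 81.3]
wrist_force: [0.2, 0.8, 0.3]
finger_gap: 0.0855
```

Call:
{"name": "servo_tool", "arguments": {"commands": [{"claw": -1, "xyz": [23.5, -31.8, 0], "spin": 0}, {"claw": -1, "xyz": [23.5, -31.8, -20], "spin": 0}, {"claw": -1, "xyz": [0, 0, -35], "spin": 0}, {"claw": -1, "xyz": [0, 0, -35], "spin": 0}, {"claw": -1, "xyz": [0, 0, -30], "spin": 0}, {"claw": -1, "xyz": [0, 0, 0], "spin": 0}, {"claw": -1, "xyz": [0, 0, 0], "spin": 0}]}}

```text
clock: 1.68
eef_pos: [0.4799, 0.0846, 0.1114]
tool_rot: [-179.7, 0.0, 81.3]
wrist_force: [-0.3, -0.0, 0.2]
finger_gap: 0.0854
```

Run:
```python
from ov import *
T=snap('top','top1');S=snap('scene','scene1');print(readout.read_state()['eef_pos'])
cv2.imwrite('pics/c4.png',cv2.resize(np.hstack([T['img'][100:300,160:300,::-1],S['img'][120:320,200:340,::-1]]),None,fx=2.8,fy=2.8,interpolation=cv2.INTER_CUBIC))
```

```text
[0.48266594 0.08492099 0.11398867]
```

View pics/c4.png

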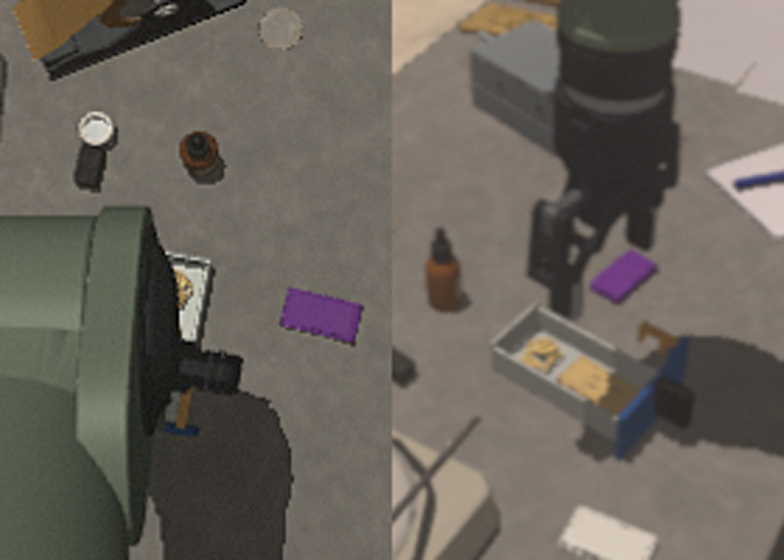

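Call:
{"name": "servo_tool", "arguments": {"commands": [{"claw": -1, "xyz": [0, -2.5, -30], "spin": 0}, {"claw": -1, "xyz": [0, 0, -30], "spin": 0}, {"claw": -1, "xyz": [0, 0, -25], "spin": 0}, {"claw": -1, "xyz": [0, 0, 0], "spin": 0}, {"claw": -1, "xyz": [0, 0, 0], "spin": 0}, {"claw": -1, "xyz": [0, 0, 0], "spin": 0}]}}

```text
clock: 2.28
eef_pos: [0.4835, 0.0825, 0.0297]
tool_rot: [179.8, -0.0, 81.3]
wrist_force: [-0.1, 0.2, 1.2]
finger_gap: 0.0855
```

Run:
```python
from ov import *
S=snap('scene','scene2');T=snap('top','top2');s=readout.read_state();print(s['eef_pos'],s['wrist_force'])
cv2.imwrite('pics/c5.png',cv2.resize(np.hstack([T['img'][130:280,160:260,::-1],S['img'][170:320,220:320,::-1]]),None,fx=4,fy=4,interpolation=cv2.INTER_CUBIC))
```

```text
[0.48370977 0.08237985 0.02974363] [-0.55197177 -0.13896588  0.70436083]
```

View pics/c5.png

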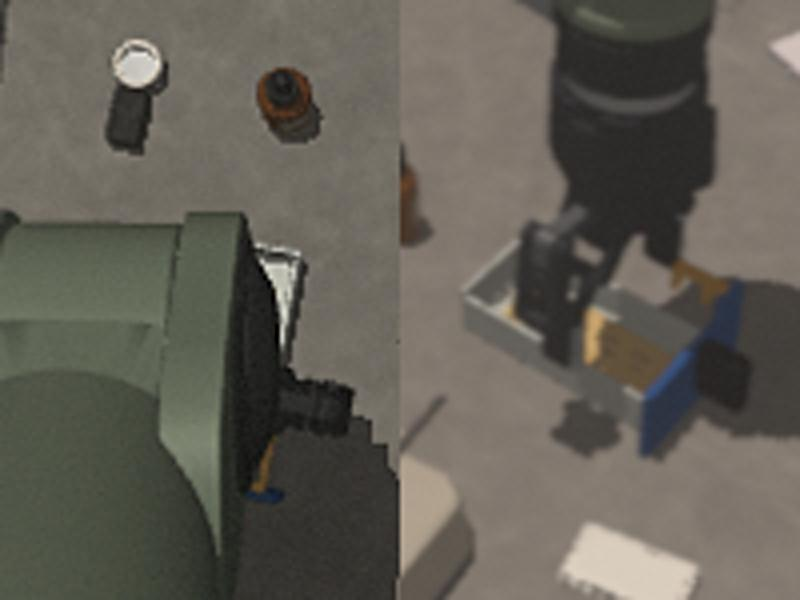

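Call:
{"name": "servo_tool", "arguments": {"commands": [{"claw": -1, "xyz": [0, 0, -10], "spin": 0}, {"claw": -1, "xyz": [0, 0, -10], "spin": 0}, {"claw": -1, "xyz": [0, 0, -9], "spin": 0}, {"claw": -1, "xyz": [0, 0, 0], "spin": 0}], "grip_force": 45}}

```text
clock: 2.72
eef_pos: [0.48, 0.0822, -0.0034]
tool_rot: [-179.8, 0.0, 81.3]
wrist_force: [-0.5, -0.3, -0.1]
finger_gap: 0.0853
```

Call:
{"name": "servo_tool", "arguments": {"commands": [{"claw": 0, "xyz": [0, 0, 0], "spin": 0}, {"claw": 0.4, "xyz": [0, 0, 0], "spin": 0}, {"claw": 1, "xyz": [0, 0, 0], "spin": 0}, {"claw": 1, "xyz": [0, 0, 0], "spin": 0}, {"claw": 1, "xyz": [0, 0, 0], "spin": 0}, {"claw": 1, "xyz": [0, 0, 0], "spin": 0}]}}

```text
clock: 3.22
eef_pos: [0.4817, 0.0825, -0.0013]
tool_rot: [180.0, -0.0, 81.3]
wrist_force: [-0.6, 1.2, 2.7]
finger_gap: 0.0596
```

Call:
{"name": "servo_tool", "arguments": {"commands": [{"claw": 1, "xyz": [0, 0, 5], "spin": 0}, {"claw": 1, "xyz": [0, 0, 10], "spin": 0}, {"claw": 1, "xyz": [0, 0, 15], "spin": 0}, {"claw": 1, "xyz": [0, 0, 15], "spin": 0}, {"claw": 1, "xyz": [0, 0, 15], "spin": 0}, {"claw": 1, "xyz": [0, 0, 0], "spin": 0}, {"claw": 1, "xyz": [0, 0, 0], "spin": 0}, {"claw": 1, "xyz": [0, 0, 0], "spin": 0}]}}

```text
clock: 3.88
eef_pos: [0.481, 0.0821, 0.058]
tool_rot: [-180.0, 0.0, 81.3]
wrist_force: [0.4, -0.0, -5.6]
finger_gap: 0.0594
```

Run:
```python
from ov import *
S=snap('scene','scene3');T=snap('top','top3');s=readout.read_state();print(s['eef_pos'],s['wrist_force'],s['torque'],s['tool_rot'])
cv2.imwrite('pics/c5.png',cv2.resize(np.hstack([T['img'][130:280,160:260,::-1],S['img'][170:320,220:320,::-1]]),None,fx=4,fy=4,interpolation=cv2.INTER_CUBIC))
```

```text
[0.48056217 0.08214594 0.05751988] [-0.8186025  -0.22881909 -5.95644606] [-0.05610784  0.01113832  0.00764442] [-1.79884070e+02  2.61732670e-02  8.13003204e+01]
```

View pics/c5.png

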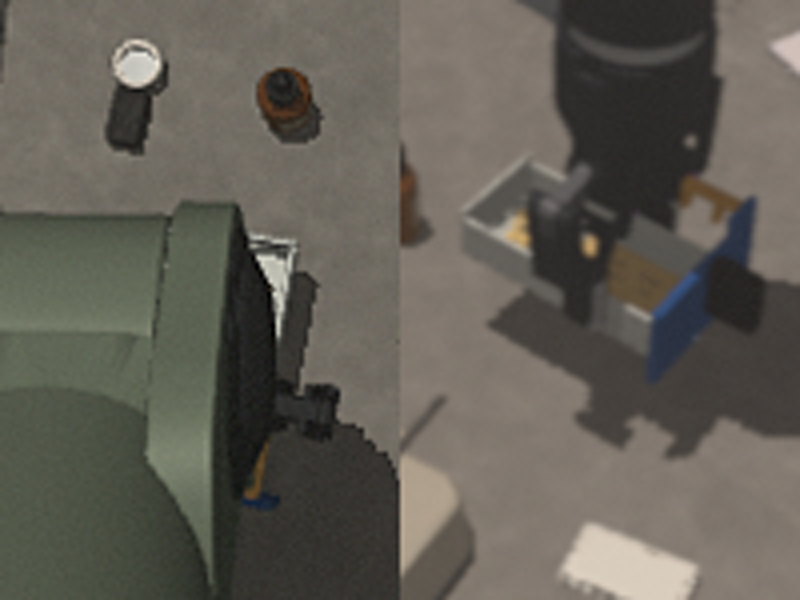

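Call:
{"name": "servo_tool", "arguments": {"commands": [{"claw": 1, "xyz": [0, -12, 0], "spin": -0.008}, {"claw": 1, "xyz": [0.5, -22, 0], "spin": -0.018}, {"claw": 1, "xyz": [0.5, -26, 0], "spin": -0.018}, {"claw": 1, "xyz": [0.5, -28, 0], "spin": -0.018}, {"claw": 1, "xyz": [0.5, -28, 0], "spin": -0.018}, {"claw": 1, "xyz": [0.5, -28, 0], "spin": -0.018}, {"claw": 1, "xyz": [0.5, -28, 0], "spin": -0.018}, {"claw": 1, "xyz": [0.5, -26, 0], "spin": -0.018}, {"claw": 1, "xyz": [0.5, -26, 0], "spin": -0.018}, {"claw": 1, "xyz": [0, -20, 0], "spin": -0.014}, {"claw": 1, "xyz": [0, -10, 0], "spin": -0.008}, {"claw": 1, "xyz": [0, 0, 0], "spin": 0}]}}

```text
clock: 4.98
eef_pos: [0.4853, -0.1744, 0.0579]
tool_rot: [-180.0, 0.1, 71.1]
wrist_force: [0.6, -0.1, -4.9]
finger_gap: 0.0594
```

Call:
{"name": "servo_tool", "arguments": {"commands": [{"claw": 1, "xyz": [0, 0, 0], "spin": 0}, {"claw": 1, "xyz": [0, 0, 0], "spin": 0}]}}

```text
clock: 5.15
eef_pos: [0.4848, -0.1708, 0.0579]
tool_rot: [-179.9, -0.0, 71.4]
wrist_force: [0.2, 0.7, -5.9]
finger_gap: 0.0595
```

Run:
```python
from ov import *
S=snap('scene','scene4');T=snap('top','top4');s=readout.read_state();print(s['eef_pos'],s['wrist_force'],s['torque'],s['tool_rot'],s['finger_gap'])
cv2.imwrite('pics/c6.png',cv2.resize(S['img'][105:245,210:350,::-1],None,fx=5.5,fy=4.2,interpolation=cv2.INTER_CUBIC))
cv2.imwrite('pics/c7.png',cv2.resize(T['img'][60:240,280:420,::-1],None,fx=3,fy=3,interpolation=cv2.INTER_CUBIC))
```

```text
[ 0.48515693 -0.17054521  0.0581983 ] [-0.25788196  0.03369446 -5.58478548] [-0.04227283  0.03346424  0.00713427] [-1.79935398e+02 -2.73019178e-02  7.14220901e+01] 0.059452662638882416
```

View pics/c6.png

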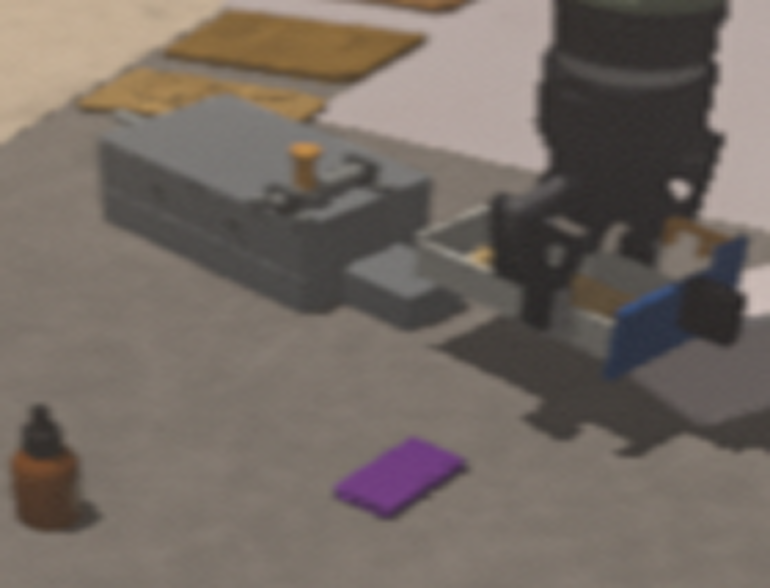

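View pics/c7.png

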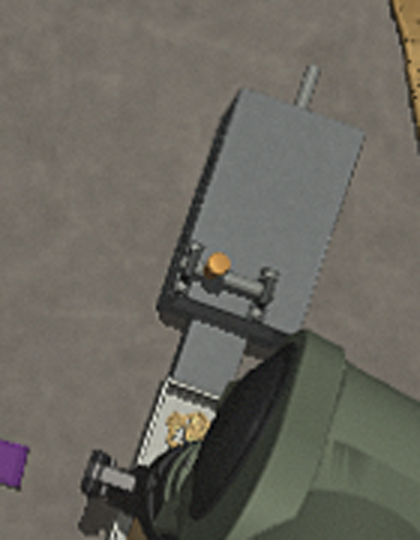

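Run:
```python
from ov import *
T=load('top4');Q=np.load('lock.npy');S=load('scene4')
e=np.array([.4851,-.1709]);y=np.radians(71.4-90);P=np.array([e[0]+.016*np.cos(y),e[1]+.016*np.sin(y),y])
it=[(P,TR,(0,255,0),.059),(Q,LK,(0,0,255),0)]
draw(T,it,(310,150,380,230),8,'o5');draw(T,[],(310,150,380,230),8,'o6');draw(S,it,(210,105,350,245),5,'o7')
```

```text
(no output)
```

View pics/o5.png

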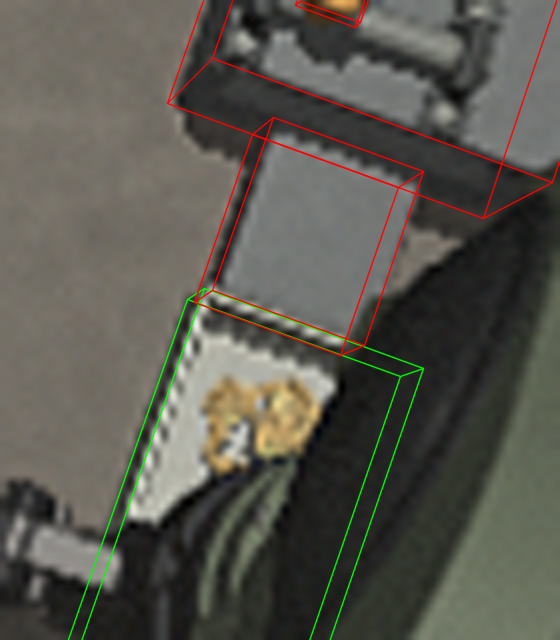

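View pics/o6.png

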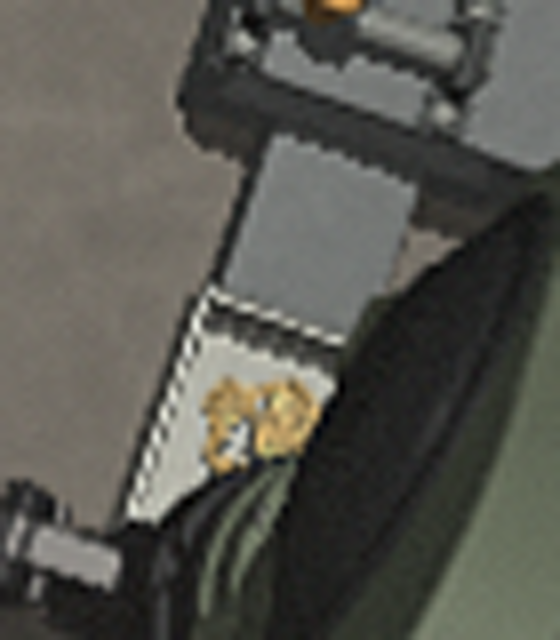

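View pics/o7.png

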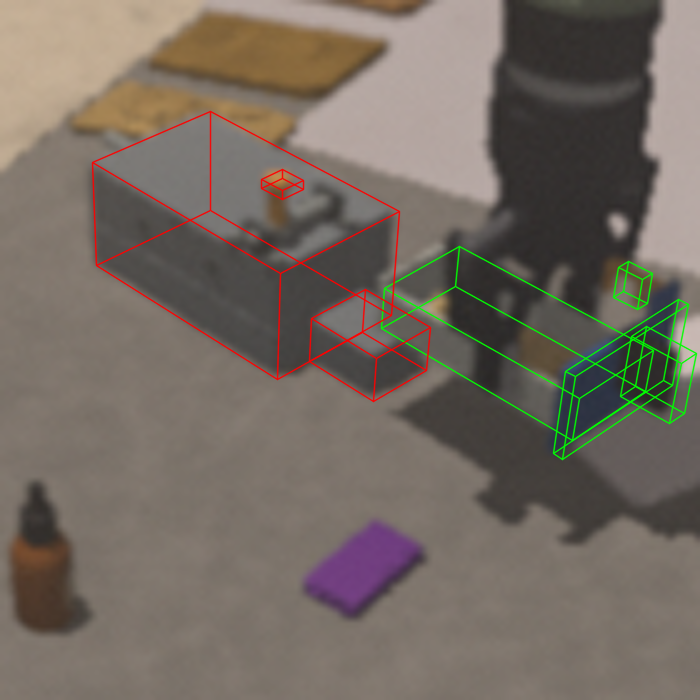

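Run:
```python
from h import *
T=load('top4');Q=np.load('lock.npy')
f=lambda px,py,z:atz(T,(310+px/8-.5,150+py/8-.5),z)
def loc(X):
    d=X[:2]-Q[:2];c,s=np.cos(Q[2]),np.sin(Q[2]);return np.round(1e3*np.array([c*d[0]+s*d[1],-s*d[0]+c*d[1]]),1)
print(loc(np.array([.4851+.016*np.cos(.3247),-.1709-.016*np.sin(.3247)])))
for p in[(208,290),(347,345),(172,388),(127,516)]:print('tray',loc(f(*p,.059+(.031 if p[1]<350 else .026))))
for p in[(270,140),(225,285),(415,190),(393,260)]:print('sill',loc(f(*p,.030)))
for p in[(213,58),(553,167)]:print('roof',loc(f(*p,.072)))
```

```text
[-205.6    1.2]
tray [-141.6   30.8]
tray [-142.6   -7.5]
tray [-167.9   30.6]
tray [-203.1   30.6]
sill [-86.4  20.6]
sill [-128.6   19.2]
sill [-85.7 -21.5]
sill [-106.1  -22. ]
roof [-79.9  47.4]
roof [-76.2 -46.6]
```

Call:
{"name": "servo_tool", "arguments": {"commands": [{"claw": 1, "xyz": [6, -2.4, -2], "spin": 0}, {"claw": 1, "xyz": [10, -3.6, -6], "spin": 0}, {"claw": 1, "xyz": [10, -3.6, -6], "spin": 0}, {"claw": 1, "xyz": [7, -2.5, -5], "spin": 0}, {"claw": 1, "xyz": [4.6, -1.6, -4], "spin": 0}, {"claw": 1, "xyz": [0, 0, -2], "spin": 0}, {"claw": 1, "xyz": [0, 0, 0], "spin": 0}, {"claw": 1, "xyz": [0, 0, 0], "spin": 0}, {"claw": 1, "xyz": [0, 0, 0], "spin": 0}]}}

```text
clock: 6.0
eef_pos: [0.5227, -0.1853, 0.0334]
tool_rot: [-180.0, -0.0, 71.3]
wrist_force: [-1.4, -0.2, -5.1]
finger_gap: 0.0594
```

Run:
```python
from ov import *
S=snap('scene','scene5');T=snap('top','top5');s=readout.read_state();print(s['eef_pos'],s['wrist_force'],s['torque'],s['tool_rot'],s['finger_gap'])
draw(T,[],(310,140,380,220),8,'o8');draw(S,[],(240,120,350,230),6,'o9')
```

```text
[ 0.52300894 -0.18544865  0.03373949] [-0.81214824  0.26076786 -5.54361082] [0.05254194 0.07232511 0.01271685] [1.79993395e+02 2.00490867e-03 7.13269905e+01] 0.059593582271078506
```

View pics/o8.png

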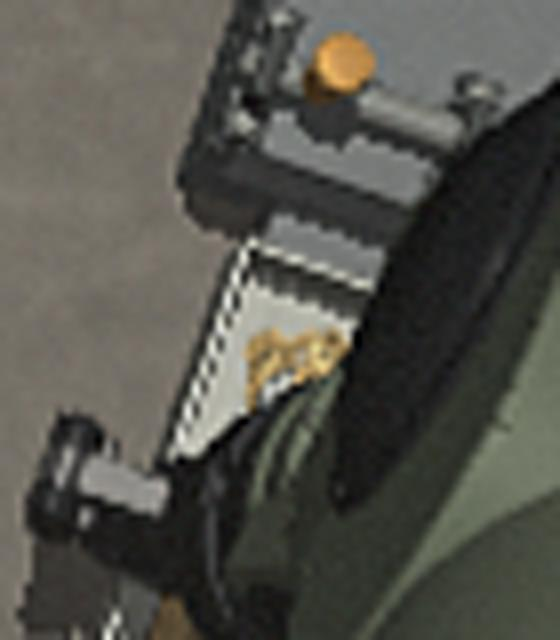

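View pics/o9.png

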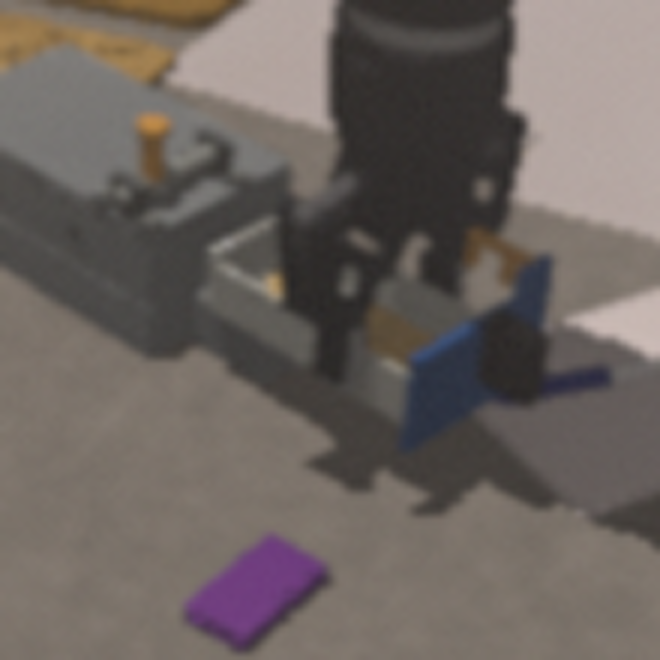

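Run:
```python
from h import *
T=load('top5');Q=np.load('lock.npy')
f=lambda px,py,z:atz(T,(310+px/8-.5,140+py/8-.5),z)
def loc(X):
    d=X[:2]-Q[:2];c,s=np.cos(Q[2]),np.sin(Q[2]);return np.round(1e3*np.array([c*d[0]+s*d[1],-s*d[0]+c*d[1]]),1)
for p in[(247,242),(375,288),(200,352),(167,447)]:print('tray',loc(f(*p,.034+(.031 if p[1]<300 else .026))))
e=np.array([.5228,-.1854]);print(loc(e))
```

```text
tray [-101.5   29. ]
tray [-101.4   -6.9]
tray [-132.7   30.5]
tray [-159.7   30.5]
[-181.2   -0.5]
```

Call:
{"name": "servo_tool", "arguments": {"commands": [{"claw": 1, "xyz": [0, 0, -1.5], "spin": 0}, {"claw": 1, "xyz": [0, 0, 0], "spin": 0}]}}

```text
clock: 6.27
eef_pos: [0.5231, -0.1855, 0.0321]
tool_rot: [180.0, 0.0, 71.3]
wrist_force: [-0.4, -0.2, -5.7]
finger_gap: 0.0591
```

Call:
{"name": "servo_tool", "arguments": {"commands": [{"claw": 1, "xyz": [0, 0, -1], "spin": 0}, {"claw": 1, "xyz": [0, 0, 0], "spin": 0}]}}

```text
clock: 6.43
eef_pos: [0.5231, -0.1854, 0.0309]
tool_rot: [-180.0, -0.0, 71.3]
wrist_force: [-0.6, -0.2, -5.7]
finger_gap: 0.0587
```

Call:
{"name": "servo_tool", "arguments": {"commands": [{"claw": 1, "xyz": [0, 0, -0.7], "spin": 0}, {"claw": 1, "xyz": [0, 0, 0], "spin": 0}]}}

```text
clock: 6.6
eef_pos: [0.5231, -0.1855, 0.0302]
tool_rot: [-180.0, -0.0, 71.3]
wrist_force: [0.0, 0.5, -5.6]
finger_gap: 0.059
```

Call:
{"name": "servo_tool", "arguments": {"commands": [{"claw": 1, "xyz": [0, 0, -0.7], "spin": 0}, {"claw": 1, "xyz": [0, 0, 0], "spin": 0}]}}

```text
clock: 6.77
eef_pos: [0.5232, -0.1855, 0.0295]
tool_rot: [-180.0, -0.0, 71.3]
wrist_force: [-0.4, 0.0, -5.6]
finger_gap: 0.059
```

Call:
{"name": "servo_tool", "arguments": {"commands": [{"claw": 1, "xyz": [0, 0, -0.7], "spin": 0}, {"claw": 1, "xyz": [0, 0, 0], "spin": 0}]}}

```text
clock: 6.93
eef_pos: [0.5233, -0.1855, 0.0288]
tool_rot: [180.0, -0.0, 71.3]
wrist_force: [-0.7, 0.3, -6.0]
finger_gap: 0.0592
```

Call:
{"name": "servo_tool", "arguments": {"commands": [{"claw": 1, "xyz": [0, 0, -0.8], "spin": 0}, {"claw": 1, "xyz": [0, 0, 0], "spin": 0}]}}

```text
clock: 7.1
eef_pos: [0.5234, -0.1856, 0.0285]
tool_rot: [180.0, 0.0, 71.3]
wrist_force: [-1.7, 1.1, -0.5]
finger_gap: 0.0593
```

Call:
{"name": "servo_tool", "arguments": {"commands": [{"claw": 1, "xyz": [0, 0, -0.8], "spin": 0}, {"claw": 1, "xyz": [0, 0, 0], "spin": 0}]}}

```text
clock: 7.27
eef_pos: [0.5236, -0.1856, 0.0282]
tool_rot: [179.9, 0.0, 71.3]
wrist_force: [-3.2, 1.5, 4.6]
finger_gap: 0.0589
```

Call:
{"name": "servo_tool", "arguments": {"commands": [{"claw": 1, "xyz": [0, 0, -0.8], "spin": 0}, {"claw": 1, "xyz": [0, 0, 0], "spin": 0}]}}

```text
clock: 7.43
eef_pos: [0.5237, -0.1857, 0.0275]
tool_rot: [179.9, 0.0, 71.3]
wrist_force: [-3.4, 1.0, 5.9]
finger_gap: 0.059
```

Run:
```python
from ov import *
S=snap('scene','scene6');s=readout.read_state();print(s['eef_pos'],s['wrist_force'],s['torque'])
draw(S,[],(240,120,350,230),6,'o10')
```

```text
[ 0.52369554 -0.1857524   0.02753286] [-3.52048278  2.00563613  6.29029125] [ 0.08363641  0.19925327 -0.02971294]
```

View pics/o10.png

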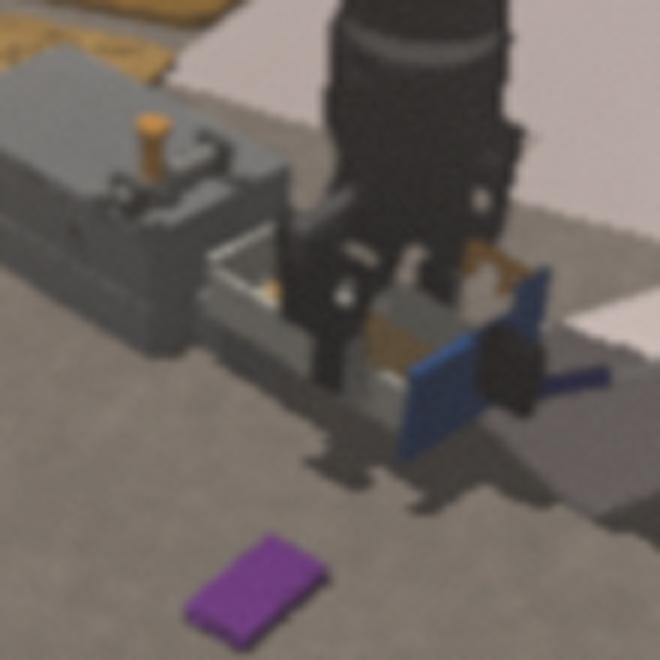

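Call:
{"name": "servo_tool", "arguments": {"commands": [{"claw": 1, "xyz": [0, 0, 4], "spin": 0}, {"claw": 1, "xyz": [0, 0, 0], "spin": 0}, {"claw": 1, "xyz": [4, -1.3, 0], "spin": 0}, {"claw": 1, "xyz": [6, -2.1, 0], "spin": 0}, {"claw": 1, "xyz": [6, -2.1, 0], "spin": 0}, {"claw": 1, "xyz": [4.7, -1.6, 0], "spin": 0}, {"claw": 1, "xyz": [3, -1, 0], "spin": 0}, {"claw": 1, "xyz": [0, 0, 0], "spin": 0}, {"claw": 1, "xyz": [0, 0, 0], "spin": 0}]}}

```text
clock: 8.23
eef_pos: [0.5469, -0.1936, 0.0302]
tool_rot: [-180.0, -0.0, 71.3]
wrist_force: [-0.0, 0.2, -5.3]
finger_gap: 0.0591
```

Run:
```python
from ov import *
S=snap('scene','scene7');T=snap('top','top7');s=readout.read_state();print(s['eef_pos'],s['wrist_force'],s['torque'])
draw(T,[],(310,140,380,220),8,'o8');draw(S,[],(240,120,350,230),6,'o10')
```

```text
[ 0.54646919 -0.19336227  0.03024654] [-0.19208942 -0.17360708 -5.63165952] [-0.01686632  0.00881731  0.01614329]
```

View pics/o8.png

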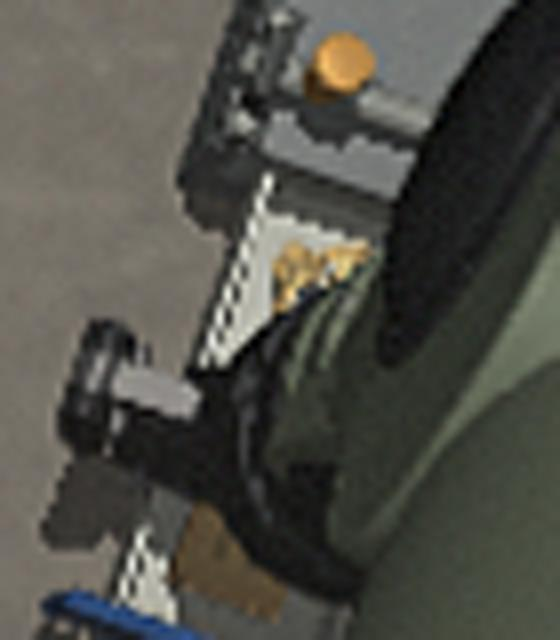

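View pics/o10.png

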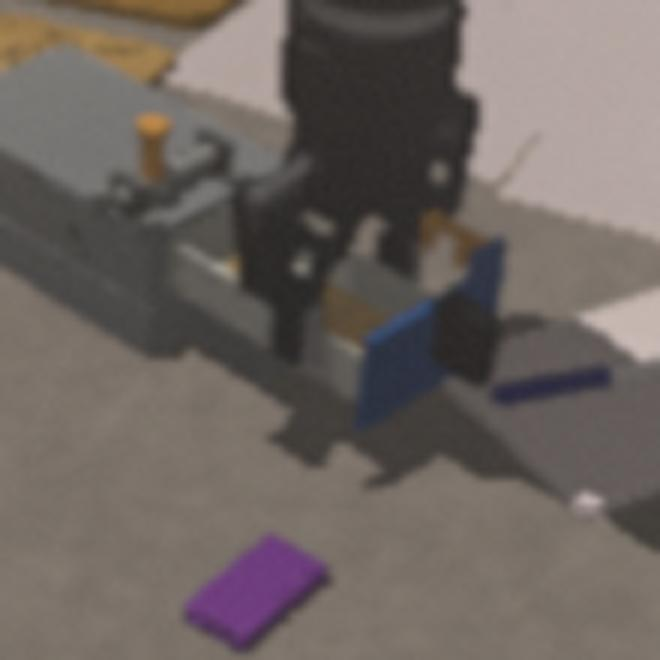

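Call:
{"name": "servo_tool", "arguments": {"commands": [{"claw": 1, "xyz": [4, -1.3, 0], "spin": 0}, {"claw": 1, "xyz": [5, -1.7, 0], "spin": 0}, {"claw": 1, "xyz": [5, -1.7, 0], "spin": 0}, {"claw": 1, "xyz": [4, -1.3, 0], "spin": 0}, {"claw": 1, "xyz": [0, 0, 0], "spin": 0}, {"claw": 1, "xyz": [0, 0, 0], "spin": 0}]}}

```text
clock: 8.83
eef_pos: [0.5652, -0.1997, 0.0304]
tool_rot: [180.0, 0.0, 71.3]
wrist_force: [-0.2, -0.3, -5.9]
finger_gap: 0.0591
```

Call:
{"name": "servo_tool", "arguments": {"commands": [{"claw": 1, "xyz": [3, -1, 0], "spin": 0}, {"claw": 1, "xyz": [4, -1.4, 0], "spin": 0}, {"claw": 1, "xyz": [4, -1.4, 0], "spin": 0}, {"claw": 1, "xyz": [0, 0, 0], "spin": 0}]}}

```text
clock: 9.17
eef_pos: [0.5772, -0.204, 0.0307]
tool_rot: [179.9, 0.0, 71.3]
wrist_force: [0.7, -0.4, -6.3]
finger_gap: 0.0593
```

Call:
{"name": "servo_tool", "arguments": {"commands": [{"claw": 1, "xyz": [3, -1, 0], "spin": 0}, {"claw": 1, "xyz": [2.5, -0.9, 0], "spin": 0}, {"claw": 1, "xyz": [0, 0, 0], "spin": 0}, {"claw": 1, "xyz": [0, 0, -1], "spin": 0}, {"claw": 1, "xyz": [0, 0, -1], "spin": 0}, {"claw": 1, "xyz": [0, 0, 0], "spin": 0}]}}

```text
clock: 9.67
eef_pos: [0.5814, -0.2053, 0.0288]
tool_rot: [180.0, 0.0, 71.3]
wrist_force: [-0.7, 0.7, -1.7]
finger_gap: 0.0595
```

Run:
```python
from ov import *
S=snap('scene','scene8');T=snap('top','top8');s=readout.read_state();print(s['eef_pos'],s['wrist_force'],s['torque'])
draw(T,[],(310,140,380,220),8,'o8');draw(S,[],(240,120,350,230),6,'o10')
```

```text
[ 0.58144075 -0.20531335  0.0288335 ] [-1.0683244   0.93941183 -0.93997413] [ 0.10625876  0.27380832 -0.00046962]
```

View pics/o8.png

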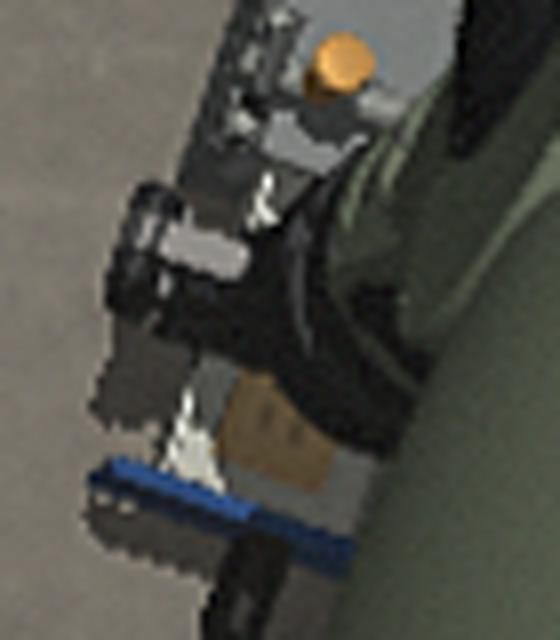

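View pics/o10.png

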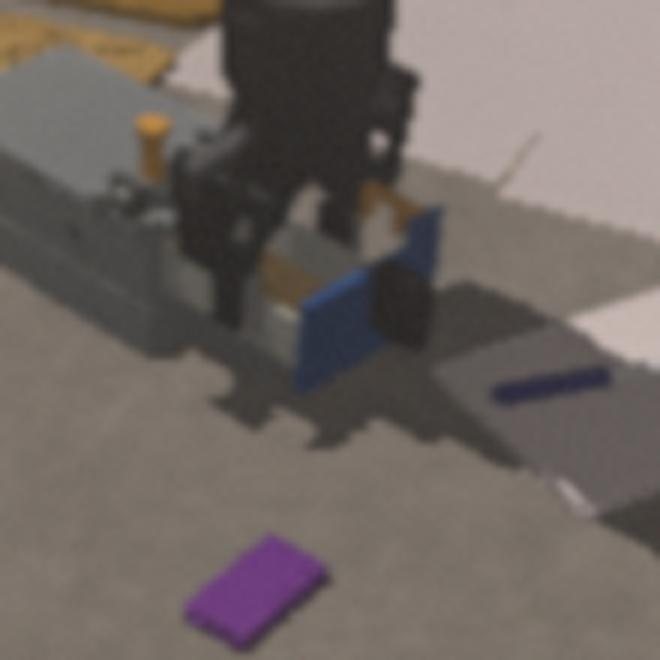

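Call:
{"name": "servo_tool", "arguments": {"commands": [{"claw": 1, "xyz": [0, 0, -0.5], "spin": 0}, {"claw": 0.2, "xyz": [0, 0, 0], "spin": 0}, {"claw": -0.6, "xyz": [0, 0, 0], "spin": 0}, {"claw": -1, "xyz": [0, 0, 0], "spin": 0}, {"claw": -1, "xyz": [0, 0, 0], "spin": 0}, {"claw": -1, "xyz": [0, 0, 0], "spin": 0}]}}

```text
clock: 10.27
eef_pos: [0.5817, -0.2055, 0.0281]
tool_rot: [180.0, 0.0, 71.3]
wrist_force: [-1.0, -0.2, -0.4]
finger_gap: 0.0855
```

Call:
{"name": "servo_tool", "arguments": {"commands": [{"claw": -1, "xyz": [0, 0, 5], "spin": 0}, {"claw": -1, "xyz": [-2, 0.7, 15], "spin": 0}, {"claw": -1, "xyz": [-2, 0.7, 25], "spin": 0}, {"claw": -1, "xyz": [0, 0, 30], "spin": 0}, {"claw": -1, "xyz": [0, 0, 25], "spin": 0}, {"claw": -1, "xyz": [-28, 9.5, 0], "spin": 0}, {"claw": -1, "xyz": [-28, 9.5, 0], "spin": 0}, {"claw": -1, "xyz": [-20, 6.7, 0], "spin": 0}, {"claw": -1, "xyz": [0, 0, 0], "spin": 0}, {"claw": -1, "xyz": [0, 0, 0], "spin": 0}]}}

```text
clock: 11.1
eef_pos: [0.501, -0.178, 0.1286]
tool_rot: [180.0, 0.0, 71.3]
wrist_force: [0.6, 0.3, 0.3]
finger_gap: 0.0854
```

Run:
```python
from ov import *
S=snap('scene','scene9');T=snap('top','top9');s=readout.read_state();print(s['clock'],s['eef_pos'],s['wrist_force'],s['tool_rot'])
draw(T,[],(300,130,390,230),6,'o8');draw(S,[],(240,120,350,230),6,'o10')
```

```text
11.2 [ 0.50267179 -0.1788606   0.12862351] [ 1.15695706 -0.420838   -0.20024377] [1.79873507e+02 1.71621774e-02 7.13257813e+01]
```

View pics/o8.png

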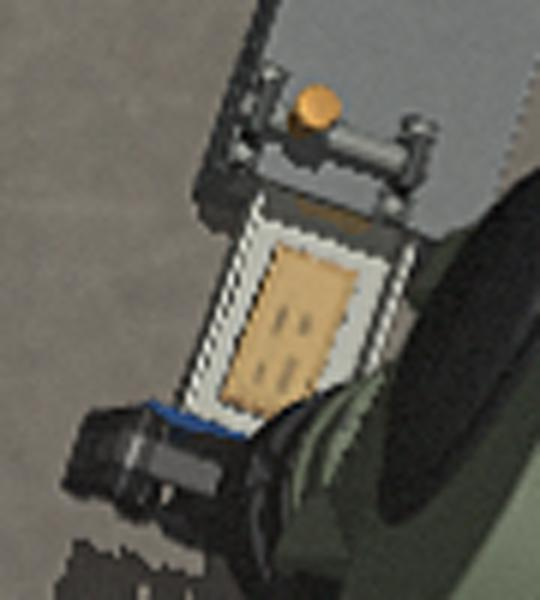

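View pics/o10.png

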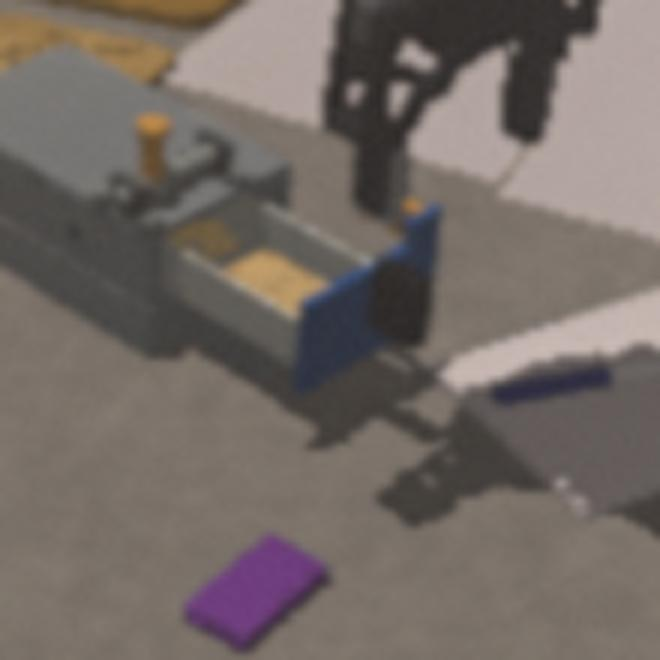

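Call:
{"name": "servo_tool", "arguments": {"commands": [{"claw": -1, "xyz": [9.8, -2.3, 0], "spin": 0}, {"claw": -1, "xyz": [0, 0, -20], "spin": 0}, {"claw": -1, "xyz": [0, 0, -20], "spin": 0}, {"claw": -1, "xyz": [0, 0, -20], "spin": 0}, {"claw": -1, "xyz": [0, 0, -12], "spin": 0}, {"claw": -1, "xyz": [0, 0, 0], "spin": 0}, {"claw": -1, "xyz": [0, 0, 0], "spin": 0}]}}

```text
clock: 11.78
eef_pos: [0.5116, -0.1806, 0.0554]
tool_rot: [-179.9, -0.0, 71.3]
wrist_force: [0.6, 0.3, -0.1]
finger_gap: 0.085
```

Run:
```python
from ov import *
S=snap('scene','scene10');T=snap('top','top10');s=readout.read_state();print(s['clock'],s['eef_pos'],s['wrist_force'],s['tool_rot'])
draw(T,[],(300,130,390,230),6,'o8');draw(S,[],(240,120,350,230),6,'o10')
```

```text
11.8833 [ 0.51239781 -0.18106793  0.05672477] [-0.21989273 -0.22478881 -0.51465518] [1.79909016e+02 1.55271553e-02 7.13366161e+01]
```

View pics/o10.png

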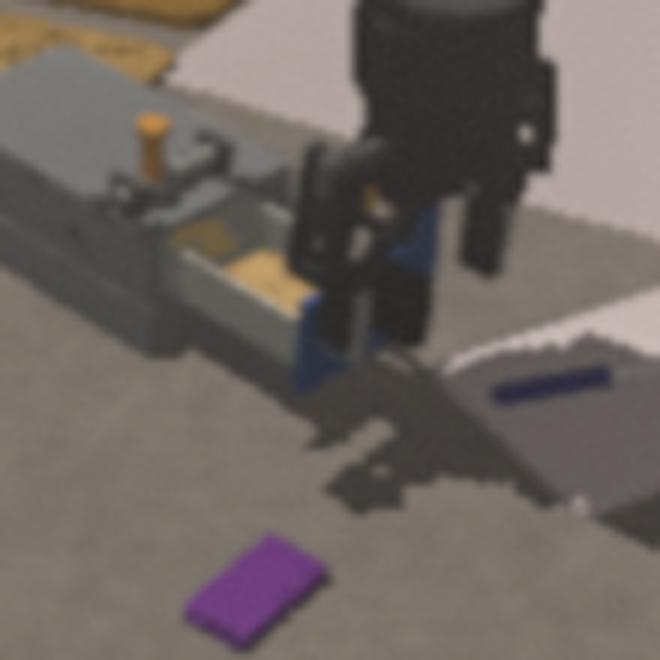

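View pics/o8.png

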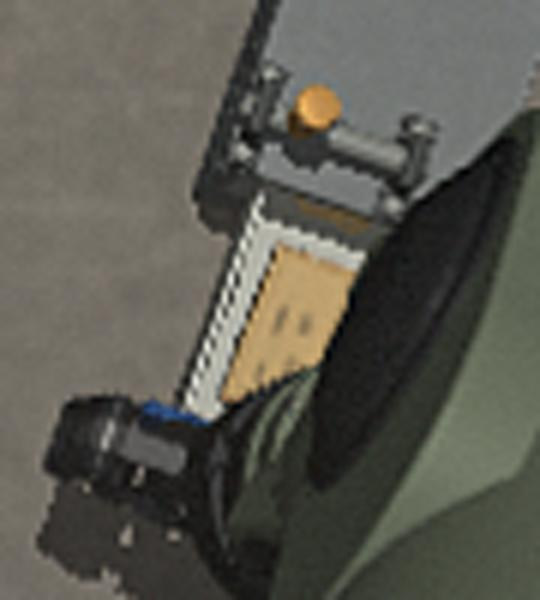

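Call:
{"name": "servo_tool", "arguments": {"commands": [{"claw": 0.3, "xyz": [0, 0, 0], "spin": 0}, {"claw": 0.6, "xyz": [0, 0, 0], "spin": 0}, {"claw": 1, "xyz": [0, 0, 0], "spin": 0}, {"claw": 1, "xyz": [0, 0, 0], "spin": 0}, {"claw": 1, "xyz": [0, 0, 0], "spin": 0}, {"claw": 1, "xyz": [0, 0, 0], "spin": 0}, {"claw": 1, "xyz": [0, 0, 0], "spin": 0}, {"claw": 1, "xyz": [0, 0, 0], "spin": 0}], "grip_force": 60}}

```text
clock: 12.55
eef_pos: [0.5112, -0.1807, 0.0562]
tool_rot: [180.0, 0.0, 71.3]
wrist_force: [-1.3, -0.2, 1.9]
finger_gap: 0.0108
```

Call:
{"name": "servo_tool", "arguments": {"commands": [{"claw": 1, "xyz": [2.8, -1, 0], "spin": 0}, {"claw": 1, "xyz": [4.7, -1.6, 0], "spin": 0}, {"claw": 1, "xyz": [4.7, -1.6, 0], "spin": 0}, {"claw": 1, "xyz": [4.7, -1.6, 0], "spin": 0}, {"claw": 1, "xyz": [4.7, -1.6, 0], "spin": 0}, {"claw": 1, "xyz": [0, 0, 0], "spin": 0}]}}

```text
clock: 13.05
eef_pos: [0.5335, -0.188, 0.0563]
tool_rot: [180.0, -0.0, 71.3]
wrist_force: [-0.2, 0.0, 3.4]
finger_gap: 0.0109
```

Call:
{"name": "servo_tool", "arguments": {"commands": [{"claw": 1, "xyz": [4.7, -1.6, 0], "spin": 0}, {"claw": 1, "xyz": [4.7, -1.6, 0], "spin": 0}, {"claw": 1, "xyz": [4.7, -1.6, 0], "spin": 0}, {"claw": 1, "xyz": [4.7, -1.6, 0], "spin": 0}, {"claw": 1, "xyz": [0, 0, 0], "spin": 0}]}}

```text
clock: 13.47
eef_pos: [0.5522, -0.1944, 0.0563]
tool_rot: [180.0, -0.0, 71.3]
wrist_force: [-0.3, -0.4, 5.5]
finger_gap: 0.0109
```

Run:
```python
from ov import *
S=snap('scene','scene11');T=snap('top','top11');s=readout.read_state();print(s['clock'],s['eef_pos'],s['wrist_force'],s['torque'],s['tool_rot'])
draw(T,[],(300,130,390,230),6,'o8');draw(S,[],(240,120,350,230),6,'o10')
```

```text
13.5667 [ 0.55220015 -0.19439443  0.05636367] [0.41435546 0.2041181  4.18002902] [0.10051115 0.0781683  0.01234465] [ 1.79935169e+02 -1.06877349e-02  7.13450045e+01]
```

View pics/o10.png

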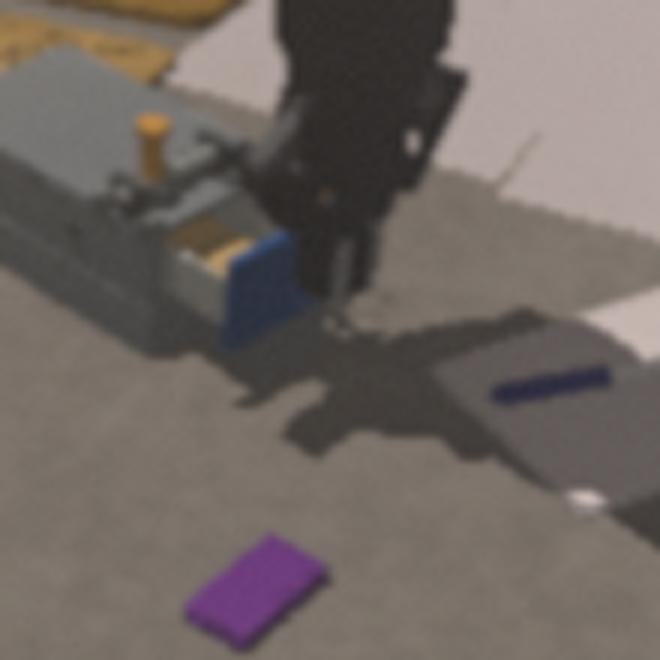

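Call:
{"name": "servo_tool", "arguments": {"commands": [{"claw": 1, "xyz": [4.7, -1.6, 0.3], "spin": 0}, {"claw": 1, "xyz": [4.7, -1.6, 0], "spin": 0}, {"claw": 1, "xyz": [4.7, -1.6, 0], "spin": 0}, {"claw": 1, "xyz": [4.7, -1.6, 0], "spin": 0}, {"claw": 1, "xyz": [4.7, -1.6, 0], "spin": 0}, {"claw": 1, "xyz": [0, 0, 0], "spin": 0}]}}

```text
clock: 14.07
eef_pos: [0.5755, -0.2023, 0.0564]
tool_rot: [180.0, -0.0, 71.3]
wrist_force: [-0.5, -0.3, 3.6]
finger_gap: 0.0106
```

Call:
{"name": "servo_tool", "arguments": {"commands": [{"claw": 1, "xyz": [2.8, -1, 0], "spin": 0}, {"claw": 1, "xyz": [2.8, -1, 0], "spin": 0}, {"claw": 1, "xyz": [0, 0, 0], "spin": 0}]}}

```text
clock: 14.32
eef_pos: [0.5805, -0.2041, 0.0564]
tool_rot: [-180.0, -0.0, 71.3]
wrist_force: [-2.2, 0.3, 5.3]
finger_gap: 0.011
```

Call:
{"name": "servo_tool", "arguments": {"commands": [{"claw": 1, "xyz": [2.8, -1, 0], "spin": 0}, {"claw": 1, "xyz": [2.8, -1, 0], "spin": 0}, {"claw": 1, "xyz": [0, 0, 0], "spin": 0}]}}

```text
clock: 14.57
eef_pos: [0.5844, -0.2056, 0.0564]
tool_rot: [-179.8, 0.0, 71.3]
wrist_force: [-7.4, 1.5, 10.7]
finger_gap: 0.0109
```

Call:
{"name": "servo_tool", "arguments": {"commands": [{"claw": 1, "xyz": [2.8, -1, 0], "spin": 0}, {"claw": 1, "xyz": [2.8, -1, 0], "spin": 0}, {"claw": 1, "xyz": [0, 0, 0], "spin": 0}], "grip_force": 80}}

```text
clock: 14.82
eef_pos: [0.59, -0.2075, 0.0564]
tool_rot: [-179.8, 0.0, 71.3]
wrist_force: [-6.9, 2.6, 9.0]
finger_gap: 0.0109
```

Call:
{"name": "servo_tool", "arguments": {"commands": [{"claw": 1, "xyz": [2.8, -1, 0], "spin": 0}, {"claw": 1, "xyz": [1.9, -0.6, 0], "spin": 0}, {"claw": 1, "xyz": [0, 0, 0], "spin": 0}]}}

```text
clock: 15.07
eef_pos: [0.5943, -0.209, 0.0564]
tool_rot: [-179.8, 0.0, 71.3]
wrist_force: [-7.8, 2.0, 10.8]
finger_gap: 0.0108
```

Run:
```python
from ov import *
S=snap('scene','scene12');T=snap('top','top12');s=readout.read_state();print(s['clock'],s['eef_pos'],s['wrist_force'],s['torque'],s['tool_rot'])
draw(T,[],(300,130,390,230),6,'o8');draw(S,[],(240,120,350,230),6,'o10')
```

```text
15.1667 [ 0.59431233 -0.20899909  0.05642593] [-8.24188204  3.51794921 10.1489999 ] [0.52170594 1.35363849 0.11172324] [-1.79764515e+02  5.68536829e-03  7.13438402e+01]
```

View pics/o10.png

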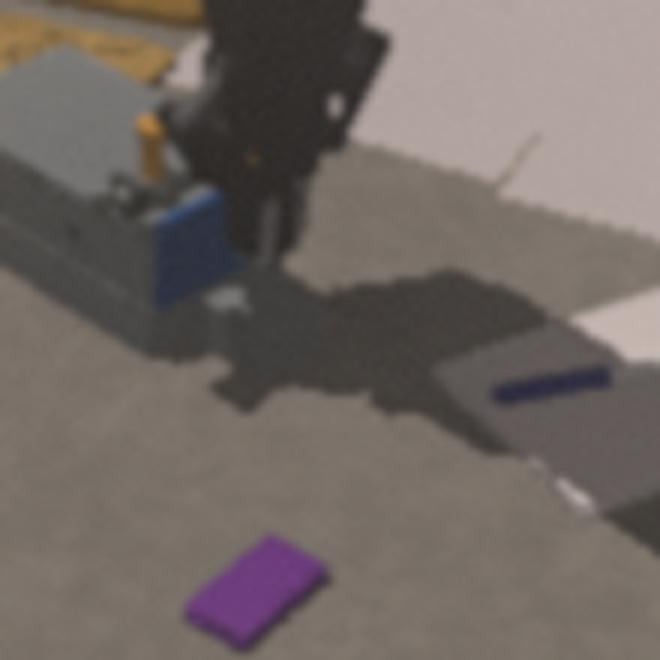

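View pics/o8.png

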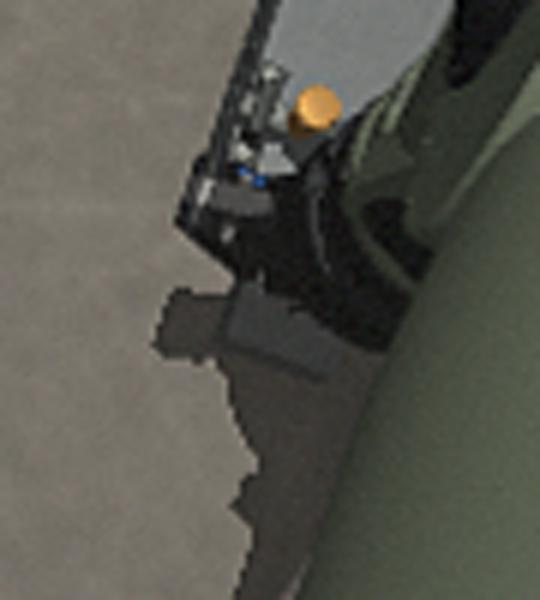

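Call:
{"name": "servo_tool", "arguments": {"commands": [{"claw": 1, "xyz": [1.9, -0.6, 0], "spin": 0}, {"claw": 1, "xyz": [0, 0, 0], "spin": 0}]}}

```text
clock: 15.33
eef_pos: [0.5943, -0.209, 0.0564]
tool_rot: [-179.5, 0.0, 71.3]
wrist_force: [-13.5, 3.2, 15.4]
finger_gap: 0.0105
```

Call:
{"name": "servo_tool", "arguments": {"commands": [{"claw": 1, "xyz": [1.4, -0.5, 0], "spin": 0}, {"claw": 1, "xyz": [0, 0, 0], "spin": 0}]}}

```text
clock: 15.5
eef_pos: [0.5944, -0.209, 0.0564]
tool_rot: [-179.4, 0.0, 71.3]
wrist_force: [-18.0, 4.7, 19.0]
finger_gap: 0.0112
```

Call:
{"name": "servo_tool", "arguments": {"commands": [{"claw": 1, "xyz": [1.4, -0.5, 0], "spin": 0}, {"claw": 1, "xyz": [0, 0, 0], "spin": 0}]}}

```text
clock: 15.67
eef_pos: [0.5944, -0.2091, 0.0564]
tool_rot: [-179.3, 0.0, 71.3]
wrist_force: [-22.0, 6.7, 22.7]
finger_gap: 0.0105
```

Call:
{"name": "servo_tool", "arguments": {"commands": [{"claw": 1, "xyz": [-3.8, 1.3, 0], "spin": 0}, {"claw": 1, "xyz": [0, 0, 0], "spin": 0}]}}

```text
clock: 15.83
eef_pos: [0.5944, -0.209, 0.0564]
tool_rot: [-179.7, 0.0, 71.3]
wrist_force: [-9.4, 2.7, 11.9]
finger_gap: 0.0108
```

Call:
{"name": "servo_tool", "arguments": {"commands": [{"claw": 0.5, "xyz": [0, 0, 0], "spin": 0}, {"claw": 0.2, "xyz": [0, 0, 0], "spin": 0}, {"claw": 0.0, "xyz": [0, 0, 0], "spin": 0}, {"claw": 0.0, "xyz": [0, 0, 0], "spin": 0}, {"claw": 0.0, "xyz": [-4, 1.4, 10], "spin": 0}, {"claw": 0.0, "xyz": [-15, 5, 30], "spin": 0}, {"claw": 0.0, "xyz": [-25, 8, 30], "spin": 0}, {"claw": 0.0, "xyz": [-30, 10, 20], "spin": 0}, {"claw": 0.0, "xyz": [-30, 30, 0], "spin": 0}, {"claw": 0.0, "xyz": [0, 30, 0], "spin": 0}, {"claw": 0.0, "xyz": [0, 0, 0], "spin": 0}]}}

```text
clock: 16.75
eef_pos: [0.4915, -0.1221, 0.1472]
tool_rot: [-179.9, -0.1, 71.5]
wrist_force: [0.2, -0.5, -0.1]
finger_gap: 0.0427
```

Run:
```python
from ov import *
S=snap('scene','scene13');T=snap('top','top13');s=readout.read_state();print(s['clock'],s['eef_pos'],s['wrist_force'],s['tool_rot'],s['finger_gap'])
Q=np.load('lock.npy');c,sn=np.cos(Q[2]),np.sin(Q[2]);P=[Q[0]-.015*c,Q[1]-.015*sn,Q[2]]
draw(T,[],(320,100,390,190),7,'o8');draw(T,[(P,TR,(0,255,0),.03)],(320,100,390,190),7,'o11');draw(S,[],(230,110,330,210),6,'o10')
```

```text
16.85 [ 0.49432685 -0.12581387  0.14731632] [0.74163604 0.11804642 0.31422741] [1.79893646e+02 2.36745194e-02 7.14358117e+01] 0.04279324957202689
```

View pics/o10.png

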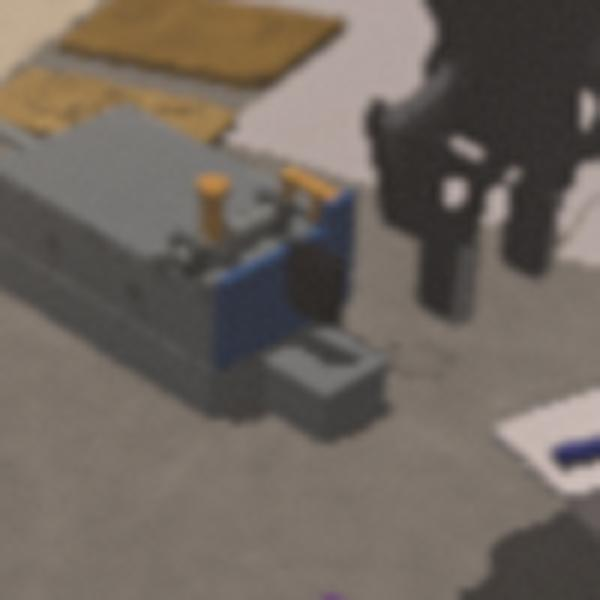

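View pics/o8.png

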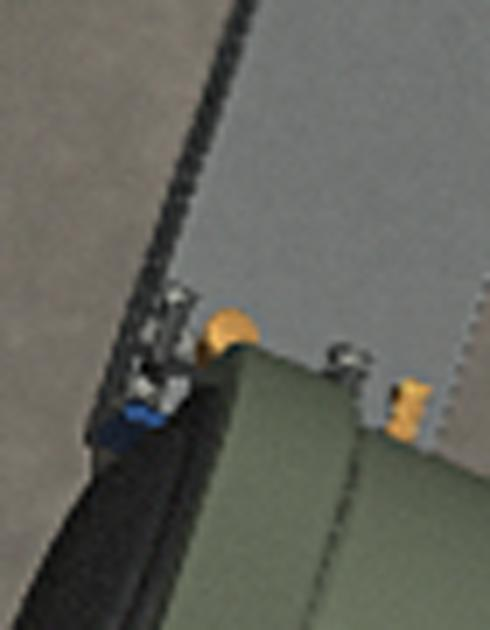

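View pics/o11.png

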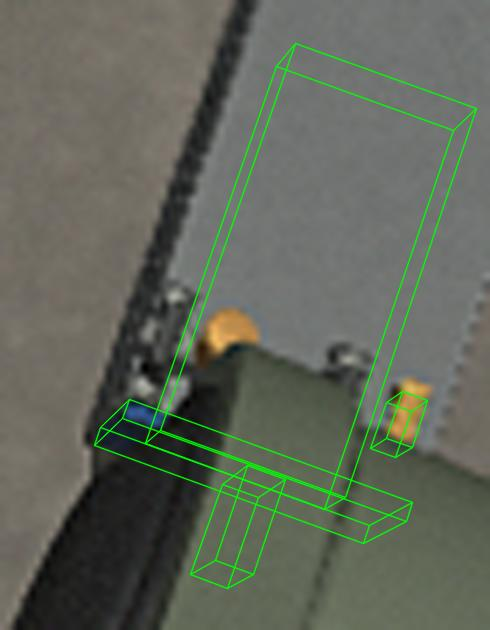

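Run:
```python
from h import *
T=load('top9');print(atz(T,(300+319/6-.5,130+106/6-.5),.114))
i=T['img'][140:155,345:362].astype(int);m=(i[:,:,0]-i[:,:,2]>70);v,u=np.nonzero(m);print(len(u),atz(T,(345+u.mean(),140+v.mean()),.111))
Q=np.load('lock.npy');c,s=np.cos(Q[2]),np.sin(Q[2]);print(Q[0]-.06*c-.028*s,Q[1]-.06*s+.028*c)
```

```text
[ 0.64705365 -0.19851936  0.114     ]
39 [ 0.64747161 -0.19869     0.111     ]
0.646772142539278 -0.19717501444588784
```

Call:
{"name": "servo_tool", "arguments": {"commands": [{"claw": 0, "xyz": [15, -7, 2], "spin": 0}, {"claw": 0, "xyz": [26, -12.3, 3], "spin": 0}, {"claw": 0, "xyz": [28, -13.3, 0], "spin": 0}, {"claw": 0, "xyz": [28, -13.3, 0], "spin": 0}, {"claw": 0, "xyz": [26, -12.3, 0], "spin": 0}, {"claw": 0, "xyz": [20, -9.4, 0], "spin": 0}, {"claw": 0, "xyz": [9.7, -4.6, 0], "spin": 0}, {"claw": 0, "xyz": [0, 0, 0], "spin": 0}, {"claw": 0, "xyz": [0, 0, 0], "spin": 0}]}}

```text
clock: 17.6
eef_pos: [0.647, -0.1996, 0.1505]
tool_rot: [-180.0, 0.0, 71.3]
wrist_force: [-1.2, -0.7, 0.2]
finger_gap: 0.0426
```

Run:
```python
from ov import *
S=snap('scene','scene14');T=snap('top','top14');s=readout.read_state();print(s['clock'],s['eef_pos'],s['wrist_force'],s['tool_rot'],s['finger_gap'])
draw(T,[],(310,100,390,190),6,'o8');draw(S,[],(230,90,330,190),6,'o10')
```

```text
17.7 [ 0.64600522 -0.19867361  0.15087169] [-0.28941361  0.54667136 -0.07880872] [-1.79932648e+02 -7.55558242e-04  7.13098337e+01] 0.04286790504252141
```

View pics/o10.png

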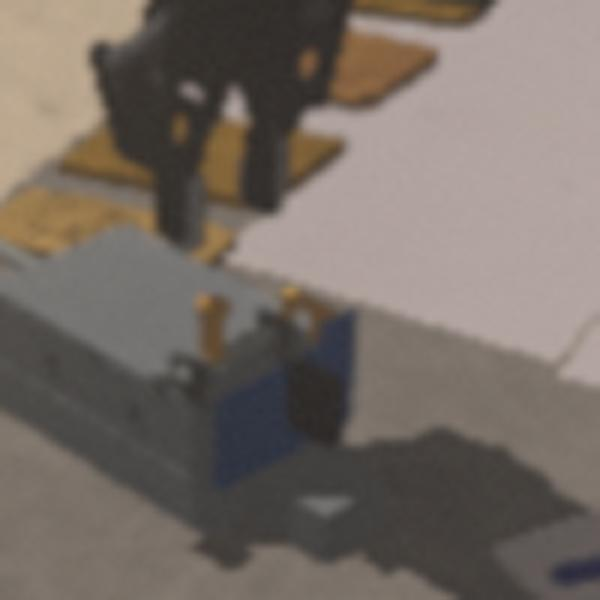

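View pics/o8.png

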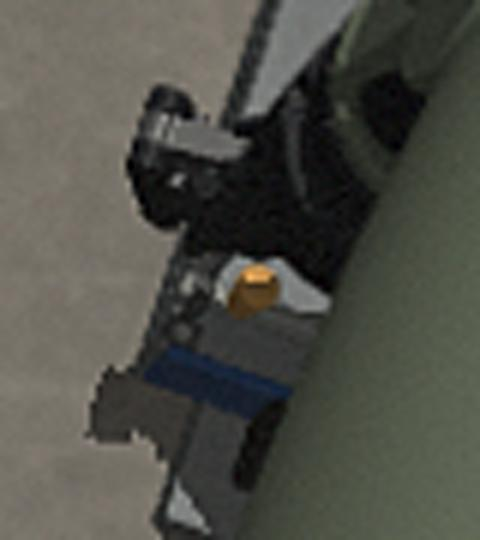

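Call:
{"name": "servo_tool", "arguments": {"commands": [{"claw": 0, "xyz": [0.5, 0, -15], "spin": 0}, {"claw": 0, "xyz": [0, 0, -15], "spin": 0}, {"claw": 0, "xyz": [0, 0, -15], "spin": 0}, {"claw": 0, "xyz": [0, 0, -9], "spin": 0}, {"claw": 0, "xyz": [0, 0, 0], "spin": 0}, {"claw": 0, "xyz": [0, 0, 0], "spin": 0}], "grip_force": 25}}

```text
clock: 18.2
eef_pos: [0.6466, -0.1983, 0.0973]
tool_rot: [-179.9, -0.0, 71.3]
wrist_force: [0.1, -0.9, -0.6]
finger_gap: 0.043
```

Run:
```python
from ov import *
S=snap('scene','scene15');T=snap('top','top15');s=readout.read_state();print(s['clock'],s['eef_pos'],s['wrist_force'],s['tool_rot'],s['finger_gap'])
draw(S,[],(230,90,330,190),6,'o10')
```

```text
18.3 [ 0.64774349 -0.19871899  0.09847664] [-0.84035267  0.87008562 -0.40446341] [1.79909378e+02 8.44741799e-03 7.13376217e+01] 0.04301514438430996
```

View pics/o10.png

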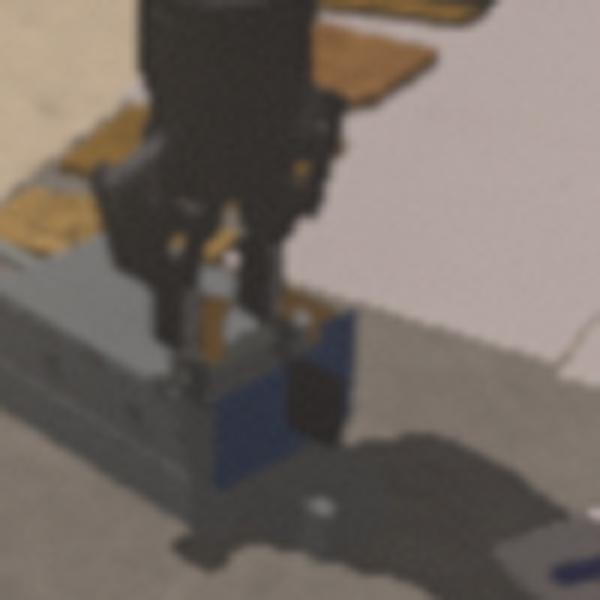

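Call:
{"name": "servo_tool", "arguments": {"commands": [{"claw": 0.5, "xyz": [0, 0, 0], "spin": 0}, {"claw": 0.8, "xyz": [0, 0, 0], "spin": 0}, {"claw": 1, "xyz": [0, 0, 0], "spin": 0}, {"claw": 1, "xyz": [0, 0, 0], "spin": 0}, {"claw": 1, "xyz": [0, 0, 0], "spin": 0}, {"claw": 1, "xyz": [0, 0, 0], "spin": 0}]}}

```text
clock: 18.8
eef_pos: [0.6478, -0.1988, 0.0982]
tool_rot: [179.9, 0.0, 71.3]
wrist_force: [-0.0, -0.2, 5.5]
finger_gap: 0.0141
```

Call:
{"name": "servo_tool", "arguments": {"commands": [{"claw": 1, "xyz": [-1, -2.8, 0], "spin": 0}, {"claw": 1, "xyz": [-1.3, -3.8, 0], "spin": 0}, {"claw": 1, "xyz": [-1.3, -3.8, 0], "spin": 0}, {"claw": 1, "xyz": [0, 0, 0], "spin": 0}]}}

```text
clock: 19.13
eef_pos: [0.6445, -0.2088, 0.0982]
tool_rot: [179.9, -0.1, 71.3]
wrist_force: [-0.8, 2.3, 6.4]
finger_gap: 0.014
```

Call:
{"name": "servo_tool", "arguments": {"commands": [{"claw": 1, "xyz": [-1.3, -3.8, 0], "spin": 0}, {"claw": 1, "xyz": [-1.3, -3.8, 0], "spin": 0}, {"claw": 1, "xyz": [0, 0, 0], "spin": 0}]}}

```text
clock: 19.38
eef_pos: [0.6419, -0.2164, 0.0982]
tool_rot: [179.9, -0.1, 71.3]
wrist_force: [0.3, 1.1, 4.8]
finger_gap: 0.0139
```

Call:
{"name": "servo_tool", "arguments": {"commands": [{"claw": 1, "xyz": [-1.3, -3.8, 0], "spin": 0}, {"claw": 1, "xyz": [-0.6, -1.9, 0], "spin": 0}, {"claw": 1, "xyz": [0, 0, 0], "spin": 0}]}}

```text
clock: 19.63
eef_pos: [0.6401, -0.2219, 0.0982]
tool_rot: [179.9, -0.1, 71.3]
wrist_force: [0.0, 1.6, 4.8]
finger_gap: 0.0144
```

Call:
{"name": "servo_tool", "arguments": {"commands": [{"claw": 1, "xyz": [-0.6, -1.7, 0], "spin": 0}, {"claw": 1, "xyz": [0, 0, 0], "spin": 0}]}}

```text
clock: 19.8
eef_pos: [0.6396, -0.2234, 0.0982]
tool_rot: [179.9, -0.1, 71.4]
wrist_force: [1.2, 1.1, 5.5]
finger_gap: 0.0144
```

Call:
{"name": "servo_tool", "arguments": {"commands": [{"claw": 1, "xyz": [-0.6, -1.7, 0], "spin": 0}, {"claw": 1, "xyz": [0, 0, 0], "spin": 0}]}}

```text
clock: 19.97
eef_pos: [0.6395, -0.2236, 0.0983]
tool_rot: [179.9, -0.3, 71.4]
wrist_force: [1.7, 6.1, 6.7]
finger_gap: 0.0142
```

Call:
{"name": "servo_tool", "arguments": {"commands": [{"claw": 1, "xyz": [-0.6, -1.7, 0], "spin": 0}, {"claw": 1, "xyz": [0, 0, 0], "spin": 0}]}}

```text
clock: 20.13
eef_pos: [0.6394, -0.2237, 0.0983]
tool_rot: [179.9, -0.5, 71.5]
wrist_force: [4.8, 9.0, 5.8]
finger_gap: 0.0141
```

Call:
{"name": "servo_tool", "arguments": {"commands": [{"claw": 1, "xyz": [0.7, 2.0, 0], "spin": 0}, {"claw": 1, "xyz": [0, 0, 0], "spin": 0}, {"claw": 0.6, "xyz": [0, 0, 0], "spin": 0}, {"claw": 0.3, "xyz": [0, 0, 0], "spin": 0}, {"claw": 0.3, "xyz": [0, 0, 0], "spin": 0}, {"claw": 0.3, "xyz": [0, 0, 10], "spin": 0}, {"claw": 0.3, "xyz": [0, 0, 25], "spin": 0}, {"claw": 0.3, "xyz": [0, 0, 30], "spin": 0}, {"claw": 0.3, "xyz": [0, 0, 20], "spin": 0}, {"claw": 0.3, "xyz": [-30, 10, 0], "spin": 0}, {"claw": 0.3, "xyz": [-35, 12, 0], "spin": 0}]}}

```text
clock: 21.05
eef_pos: [0.5752, -0.2051, 0.1845]
tool_rot: [179.7, 0.1, 71.3]
wrist_force: [-0.1, 0.5, -0.0]
finger_gap: 0.0303
```

Call:
{"name": "servo_tool", "arguments": {"commands": [{"claw": 0.3, "xyz": [-25, 30, 0], "spin": 0}, {"claw": 0.3, "xyz": [-20, 35, 0], "spin": 0}, {"claw": 0.3, "xyz": [-20, 35, 0], "spin": 0}, {"claw": 0.3, "xyz": [-20, 35, 0], "spin": 0}, {"claw": 0.3, "xyz": [-20, 35, 0], "spin": 0}, {"claw": 0.3, "xyz": [-15, 35, 0], "spin": 0}, {"claw": 0.3, "xyz": [0, 35, 0], "spin": 0}, {"claw": 0.3, "xyz": [0, 0, 0], "spin": 0}]}}

```text
clock: 21.72
eef_pos: [0.4515, 0.0412, 0.183]
tool_rot: [-180.0, -0.1, 71.7]
wrist_force: [-0.7, -0.5, -0.2]
finger_gap: 0.0296
```

Run:
```python
from ov import *
S=snap('scene','scene16');T=snap('top','top16');s=readout.read_state();print(s['clock'],s['eef_pos'],s['wrist_force'],s['tool_rot'],s['finger_gap'])
Q=np.load('lock.npy');c,sn=np.cos(Q[2]),np.sin(Q[2]);P=[Q[0]-.015*c,Q[1]-.015*sn,Q[2]]
draw(T,[],(320,100,390,200),6,'o8');draw(T,[(P,TR,(0,255,0),.03),(Q,LK,(0,0,255),0)],(320,100,390,200),6,'o11');draw(S,[],(225,110,315,210),6,'o10')
```

```text
21.8167 [0.45316105 0.03732399 0.18296029] [ 0.44659849  0.53282449 -0.12430136] [1.79928682e+02 2.87286527e-02 7.14879619e+01] 0.029995211711067032
```

View pics/o10.png

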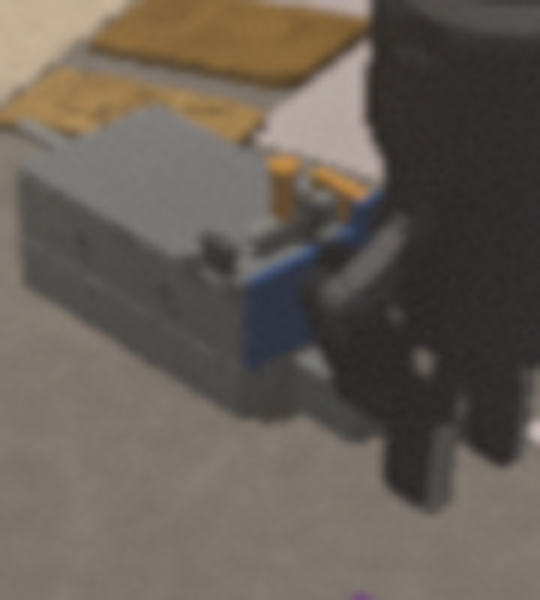

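View pics/o8.png

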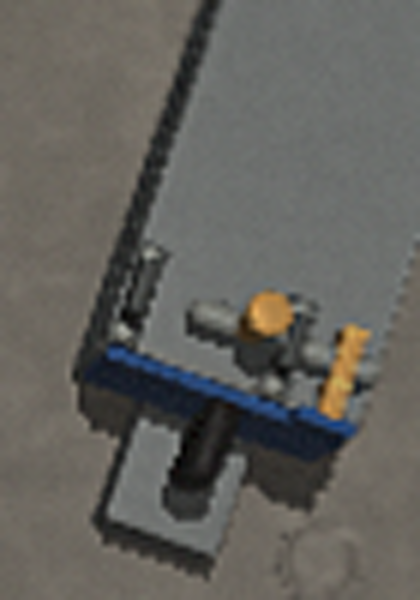

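View pics/o11.png

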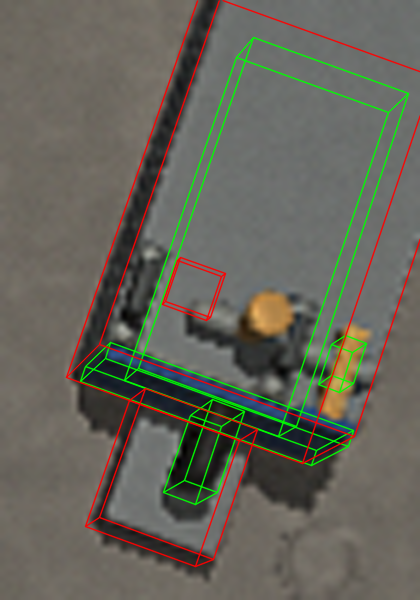

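View pics/top16.png

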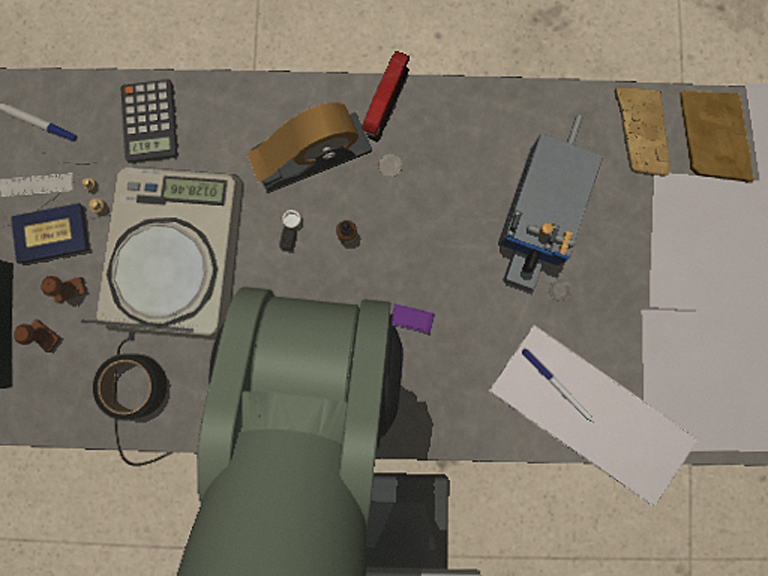

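Run:
```python
from h import *
T=load('top16');Q=np.load('lock.npy');c,s=np.cos(Q[2]),np.sin(Q[2])
for f,(x,y) in{'top9':(300+319/6,130+106/6),'top16':(320+269/6,100+312/6)}.items():
    d=atz(load(f),(x-.5,y-.5),.114)[:2]-Q[:2];print(f,1e3*np.array([c*d[0]+s*d[1],-s*d[0]+c*d[1]]))
print(np.abs(load('top0')['img'][135:175,215:245].astype(int)-T['img'][135:175,215:245]).mean())
print(env.job_done())
```

```text
top9 [-59.30306382  26.8164467 ]
top16 [-59.49477056   1.67662361]
4.379166666666666
the job is handed in; nothing more can be done
None
```

The tray is home in its locker with the bolt shut through its staple. The job was handed in at about 21.8 s, and the hand-in reports no verdict.

**What I did:** I carried the tray level by its long walls and set it on the sill with its tail about 4 cm inside the mouth. After letting go, I took the black pull and pushed past the buffer until the tray stopped moving, with the push force rising to about 23 N. I then gripped the bolt knob, slid it to its end stop, let go and moved the arm clear.

**Last checks:**
- **Tray:** the blue plate looks flush against the locker in the top view.
- **Bolt:** the rod passes through the staple and its tip shows on the far side. The knob measures at locker y +1.7 mm, against the expected +2. The arm travelled about 26 mm, but the knob's positions in the images give 25.1 mm, which is within my picking error.
- **Bottle:** it stands where it was, at the same pixel as at the start.
- **Wrist force:** the highest value reported was about 32 N, during the push home. It was only reported at the end of each move.
- **Tags and earrings:** both were last seen in the tray before the push. They can't be seen now that it is closed.

The scene camera's outlines were off by up to 5 pixels from the top camera's, so I measured with the top view.

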